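Tighten the organiser's mounting nut, refill it and lock its flap

TASK

The bathroom organiser was emptied because its mounting nut is loose. First take the adjustable wrench from the rubber mat, roll its worm until the jaws just fit the nut, tighten the nut clockwise with the wrench as far as it goes, and lay the wrench flat back on the mat. Then put whichever of the comb, tweezers, nail brush and cream jar are lying to the left of the organiser into its tray, close the clear flap fully and turn the turnbutton square across it, leaving the other things on the counter where they are.

Things in the scene. Friction and masses are not known exactly. Their poses are not given: they have to be found in the camera images.
- organiser: Mint plastic organiser, fixed. Origin under the tray's centre, on the counter; x away from the robot, y left. Tray 150 (x) by 230 (y) mm, walls 5 thick, 55 high, inside 140 by 220. In front (x -75 to -105 mm, y within 16) a 58 high boss bears the turnbutton. At its right a lug 3 thick (x 40 to 100, y -110 to -225 mm) bears the nut. Flap's hinge line along y at x = 78, 58 mm up
- tray_floor (a point): centre of the tray's inner floor, 6 mm above the counter; axes as the organiser's
- nut (a joint): turn of the steel hex nut, rad: 0.00 to 0.15 at the start, grows clockwise seen from above, stop at 1.15 (fully tight). Friction 0.1 N m; it stays where it is left and does not rise or sink. Turn it with the wrench, not with the fingers
- nut_center (a point): centre of the hex nut, 9 mm above the counter; upright axis. Nut 24 mm across flats, 27.7 over corners, base 3 and top 15 mm up, stud end 12 mm thick shows 3 mm above. Turns with the nut: x axis square to one pair of flats (flats' normals at 0, 60, 120 degrees from it). Counter in front and to the right is free for the wrench to swing
- flap (a joint): angle of the tray's clear flap with mint frame, rad: 0 fully shut (level, its top 61 mm above the counter), 1.40 to 1.65 at the start (about upright), stop at 1.75. Stiff hinge (0.12 N m): stays where it is left; can be pushed over from behind and pressed down
- flap_edge (a point): middle of the flap's free edge, 153 mm from the hinge line; flap 230 mm wide, 6 mm thick (this point at mid thickness)
- turnbutton (a joint): turn of the turnbutton about its upright pivot, rad: 0 pointing right along the tray's front, 1.57 square across the flap's edge (locks it), grows anticlockwise seen from above, 0 to 0.3 at the start, stop at 1.7. Friction 0.03 N m, stays where it is left
- button_pivot (a point): on the turnbutton's pivot axis at mid height, 75 mm above the counter. White plastic bar 12 mm wide, 22 mm high (64 to 86 mm above the counter), reaching 42 mm from the pivot towards its end and 14 mm the other way
- mat: black rubber mat 270 (x) by 120 (y) mm, 2 mm thick, fixed; origin on the counter under its centre
- wrench: steel adjustable wrench, about 0.32 kg, 229 mm long, lying flat. Origin on its underside in the handle; x along the handle to the jaws, z up. Handle 20 wide, from x = -115 to 40 mm, 1 to 13 up; centre of mass near x = 22; head 14 thick, x 40 to 78, y -30 to 33; jaws x 78 to 114, mouth open to +x; fixed jaw at +y, inner face y = 17 mm; sliding jaw at -y, 18 wide
- wrench_mouth (a point): on the wrench at x = 96 mm, y = 0, mid thickness: where the nut's centre sits along the jaws (a nut against the throat, x = 78, sits within 5 mm of this)
- wrench_worm (a point): top of the knurled worm, at x = 60 mm, y = 0, 18.8 mm above the wrench's underside (4.8 mm proud of the head). Worm 18 mm in diameter, 20 long, axis along the wrench's y; rolled by stroking a fingertip across its top along the wrench's x
- worm (a joint): turn of the worm, rad, -1.2 to 1.2 at the start. Grows, and closes the jaws 1.6 mm per rad, when its top is stroked towards the jaws. Needs about 3.5 N at its rim (0.03 N m), holds the jaw against about 19 N otherwise
- jaw (a joint): position of the sliding jaw, m: gap between the jaws = 0.034 + this value; gap about 32 to 36 mm at the start; -0.010 is a gap of 24 mm; lowest -0.029
- comb: grey plastic comb, lying flat, 120 (x) by 28 (y) by 7 mm; origin on its underside at the middle, 0.025 kg. May be absent
- tweezers: steel tweezers, lying, 96 (x) by 10 (y) by 8 mm high; origin on the underside near the middle, 0.03 kg, rigid. May be absent
- brush: wooden nail brush, bristles down, 85 (x) by 34 (y) by 28 mm high, origin under its middle, 0.06 kg. May be absent
- cream: closed white cream jar, 50 mm in diameter, 35 high, upright, origin under its middle, about 0.09 kg. May be absent
- swab_jar: clear jar of cotton swabs with a steel lid, 72 mm across, 97 high; a bystander, leave it in place; origin under its middle
- brush_stand: white ceramic stand with two toothbrushes, 68 mm across, 165 high; a bystander, leave it in place; origin under its middle
- lotion: white lotion bottle, 52 mm across, 120 high; a bystander, leave it in place; origin under its middle
- talc: bare metal can, 48 mm across, 100 high; a bystander, leave it in place; origin under its middle
- tumbler: white ceramic tumbler, 68 mm across, 85 high; a bystander, leave it in place; origin under its middle
- soap_dish: ceramic dish with a bar of soap, 85 by 110 mm, 34 high; a bystander, leave it in place; origin under its middle

How it is judged:
By the outcome, as a careful person would: the job done as asked, in the order asked, and still so for the second after the job is handed in, with the robot touching nothing.
Of comb, tweezers, brush, cream only 2 to 3 are there at a start; the rules pass over those that are not, and their reading is None.
At some moment in a run one of comb, tweezers, brush, cream may be knocked a few centimetres aside while the robot is not near it.
It also fails if it takes over 210 s, if anything falls off the work surface, if the arm or the gripper's body presses on something with over 40 N, if the wrist force passes 120 N, or if a joint passes its speed limit or range.

ROBOT

A 6-joint arm with a two-finger parallel gripper is mounted at the origin on the work surface. World frame = base frame: x ahead of the robot, y to its left, z up, the work surface at z = 0. Lengths are in m, angles in rad, forces in N, time in s.
With the tool pointing down it reaches from about 0.375 to 0.9 m from the base axis. Payload 3.1 kg.
Tool frame: the origin (TCP) lies midway between the tips of the shut fingers; the grasp point (between the pads) lies 19 mm behind it; z points along the fingers, y is the direction in which the jaws open and shut (so a half turn about z gives the same grasp; the last joint's range is limited). The gripper opens to 87 mm and grips with 3 to 60 N. Pads are 19 mm wide; open, the fingers measure 117 mm over their backs; the gripper's body (75 mm by 190 mm) begins 51 mm behind the grasp point.
Start: joints at [0.953, 0.527, 1.433, -0, 1.181, -0.178], TCP at [0.266, 0.566, 0.223] pointing down, gripper open.
Joint ranges: [-3.08, 3.08], [-0.75, 2.2], [0.22, 2.44], [-1.43, 4.57], [0, 2.65], [-2.85, 2.85]. Speed limits (rad/s): [2.79, 2.79, 3.14, 3.14, 3.14, 3.14].

INTERFACE

Orientations are given as a unit quaternion [x, y, z, w].
In Python, from rig import robot gives the robot as it stands.
- The arm moves only by the tool move_arm, never from a script. Its argument "rows" is one flat list of numbers, 7 for each row, row after row: the shift along the world's x, y, z in mm, then the turn, a rotation vector about the world's x, y, z in rad, then the closure, from 0 (fully open) to 1 (shut). A call has 1 to 12 rows; each row shifts and turns the commanded pose from where the row before left it; what a row does not reach is not made up. A row lasts 1/10 s, in which the tool goes at most 50 mm and 8.59 degrees, less where a joint would pass 70% of its speed; a pose out of reach is approached as far as the arm can. A call with a gripper value outside its range is refused whole. The fingers move at their own pace and stop on an object; "grip_force" is the grip in N (left out, the last holds). Time passes only in rows, so rows that do not move let the fingers close. It gives the time, the measured TCP pose, the force and the opening at its end, in the units of the state.
- robot.get_obs(): the state, without advancing time (a new reading comes with each control period).
- robot.camera(name): name is "scene" or "top" or "wrist"; returns a dict with "color" (480x640x3 uint8, red, green, blue), "z_map" (480x640 float32, m along the optical axis (not along the pixel's ray), 0 where there is no reading), "camera_matrix" (3x3 intrinsics, pixels), "R" (3x3) and "t" (3): a world point X has camera coordinates R X + t; the wrist camera has in their place "tool_from_camera" (4x4, takes a point from camera to tool coordinates, whose origin is the TCP and whose axes are the flange's). Camera axes: x right, y down, z forward; pixel columns grow to the right and rows downward; lengths in m; the calibration is good to about 2 mm. The wrist camera is an equidistant fisheye: a pixel r from the principal point sees the ray r / f radians off the axis. A picture is of the moment at which its call begins: read the wrist's pose just before it.
- robot.hand_in(): hands the job in, once; it reports no verdict.
Trained networks look in the newest picture that a camera, given by its name, has taken for a name from the list of things; names that differ only in an ending like _2 or _b are one class to them, and where a whole thing is asked for, a point or a joint stands for the part that bears it (a point fixed in the world has none). Each returns a list of dicts, best first, with "conf" (0 to 1); they miss things now and then, are a little off and sometimes report something else, mostly with a low value. They report only what shows in the picture. A call takes as long as a camera call.
- robot.search_frame(camera, thing): "at" ([column, row] in pixels, amid what is visible of it).
- robot.spot_point(camera, thing): "at" ([column, row] in pixels: a listed point, or the origin of a listed thing).
The state is a dict: "time": time; "q": joint angles; "joint_velocities": joint speeds; "joint_torque": joint torques, N m; "position": TCP position; "tool_rot": TCP orientation; "ft_force": force on the tool from outside, world axes, zero at the start; "moment": the same for the moment, N m; "grip_width": finger opening in m.
Only numpy, scipy, OpenCV 4.12 (cv2) and the standard library are available. Lean on these libraries where they do the work, as an engineer would, in place of code of your own. Each camera call takes 0.05 s, during which the arm holds its last target.

## Working session

There is one attempt and no reset: what is moved stays moved. The work goes in short steps, Python scripts to look and compute and a tool call to move; the robot and the scene stay as the last step left them, time stands still between calls to the robot, and variables do not carry over. Pictures are saved under pics/ and viewed, and the job is handed in when it is done.

Besides the shell and the picture viewer there is one more tool, called after ">>>" as name(argument=value, ...) on one line, values as JSON. move_arm: Moves the arm, as the interface text tells. Its arguments: {"type":"object","properties":{"rows":{"type":"array","items":{"type":"number"}},"grip_force":{"type":"number"}},"required":["rows"]}

```bash
ls -la; mkdir -p pics
cat > h.py <<'E'
from rig import robot
import numpy as np, cv2
from scipy.spatial.transform import Rotation as Rn
def snap(c,fn=None):
    o=robot.get_obs(); d=robot.camera(c); d['obs']=o; d['name']=c
    if fn: cv2.imwrite('pics/'+fn,d['color'][:,:,::-1])
    return d
def ray(d,px):
    """origin, dir (world) through pixel; dir scaled so cam z=1 for pinhole"""
    K=d['camera_matrix']; u,v=px
    x=(u-K[0,2])/K[0,0]; y=(v-K[1,2])/K[1,1]
    if d['name']=='wrist':
        th=np.hypot(x,y); s=np.sin(th)/th if th>1e-9 else 1
        c=np.array([x*s,y*s,np.cos(th)])
        T=d['tool_from_camera']; R=Rn.from_quat(d['obs']['tool_rot']).as_matrix()
        return R@T[:3,3]+np.array(d['obs']['position']), R@T[:3,:3]@c
    c=np.array([x,y,1.]); R=d['R'];t=d['t']
    return -R.T@t, R.T@c
def atz(d,px,z):
    o,r=ray(d,px); return o+r*(z-o[2])/r[2]
def deproj(d,px):
    u,v=int(round(px[0])),int(round(px[1])); z=d['z_map'][v,u]
    o,r=ray(d,px)
    if d['name']=='wrist':
        K=d['camera_matrix']; th=np.hypot((px[0]-K[0,2])/K[0,0],(px[1]-K[1,2])/K[1,1]); return o+r*z/np.cos(th)
    return o+r*z
def proj(d,X):
    X=np.asarray(X,float); K=d['camera_matrix']
    if d['name']=='wrist':
        T=d['tool_from_camera']; R=Rn.from_quat(d['obs']['tool_rot']).as_matrix()
        c=T[:3,:3].T@(R.T@(X-np.array(d['obs']['position']))-T[:3,3])
        r=np.hypot(c[0],c[1]); th=np.arctan2(r,c[2]); k=th/r if r>1e-9 else 0
        return np.array([K[0,2]+K[0,0]*c[0]*k,K[1,2]+K[1,1]*c[1]*k])
    c=d['R']@X+d['t']; return np.array([K[0,0]*c[0]/c[2]+K[0,2],K[1,1]*c[1]/c[2]+K[1,2]])
E
cat > a.py <<'E'
from h import *
np.set_printoptions(precision=3,suppress=True)
o=robot.get_obs(); print(o)
for c in ['scene','top','wrist']:
    d=snap(c,c+'0.png'); print(c,d['camera_matrix'].tolist()); 
    if c!='wrist': print('campos',-d['R'].T@d['t'], d['R'])
    else: print(d['tool_from_camera'])
    for n in ['organiser','nut_center','flap_edge','button_pivot','mat','wrench','wrench_mouth','wrench_worm','comb','tweezers','brush','cream','swab_jar','brush_stand','lotion','talc','tumbler','soap_dish']:
        for r in robot.spot_point(c,n)[:2]:
            p=r['at']; print(c,n,np.round(p,1),round(r['conf'],2),'z0',atz(d,p,0), 'dp',deproj(d,p))
E
python3 a.py
```

```text
total 12
drwxr-xr-x  3 agent agent 4096 Dec  7 01:14 .
drwxr-xr-x 23 root  root  4096 Dec  7 01:14 ..
drwxr-xr-x  2 agent agent 4096 Dec  7 01:14 pics
{'time': 0.0, 'q': array([ 0.952,  0.528,  1.434, -0.   ,  1.181, -0.178]), 'joint_velocities': array([ 0.   , -0.002, -0.001,  0.   , -0.   , -0.002]), 'joint_torque': array([  0.002, -44.003, -17.66 ,   0.063,   0.058,  -0.   ]), 'position': array([0.266, 0.565, 0.222]), 'tool_rot': array([ 0.218,  0.976, -0.001, -0.   ]), 'ft_force': array([-0.085, -0.518, -0.259]), 'moment': array([-0.055,  0.06 , -0.052]), 'grip_width': 0.08673744180272898}
scene [[445.06780374771984, 0.0, 319.9451395917638], [0.0, 445.06780374771984, 237.1169882955457], [0.0, 0.0, 1.0]]
campos [1.196 0.259 0.854] [[-0.423  0.906  0.016]
 [ 0.665  0.323 -0.673]
 [-0.615 -0.275 -0.739]]
scene organiser [357.4 258.8] 0.73 z0 [0.511 0.057 0.   ] dp [0.602 0.084 0.114]
scene nut_center [269.6 254.8] 0.4 z0 [ 0.594 -0.146  0.   ] dp [ 0.607 -0.138  0.018]
scene flap_edge [349.5 223.7] 0.91 z0 [ 0.407 -0.008  0.   ] dp [0.602 0.058 0.211]
scene flap_edge [453.1 271. ] 0
[... 3543 characters left out ...]
.8] 0.88 z0 [0.368 0.172 0.   ] dp [0.368 0.172 0.002]
top tumbler [290.8 273.5] 0.35 z0 [0.523 0.052 0.   ] dp [0.521 0.051 0.008]
top soap_dish [325.9 171.5] 0.81 z0 [ 0.764 -0.03   0.   ] dp [ 0.751 -0.029  0.035]
wrist [[371.64829954431775, 0.0, 317.44141993078534], [0.0, 371.64829954431775, 238.01342891947215], [0.0, 0.0, 1.0]]
[[-0.001 -0.966 -0.258  0.069]
 [ 1.    -0.    -0.001  0.   ]
 [ 0.001 -0.258  0.966 -0.161]
 [ 0.     0.     0.     1.   ]]
wrist mat [  7.5 466.6] 0.46 z0 [ 0.492 -0.358  0.   ] dp [ 0.49  -0.354  0.002]
wrist wrench [  7.5 468.2] 0.55 z0 [ 0.497 -0.366  0.   ] dp [ 0.494 -0.357  0.004]
wrist comb [255.9 392.8] 0.89 z0 [0.451 0.389 0.   ] dp [0.24  0.565 0.328]
```

View pics/top0.png

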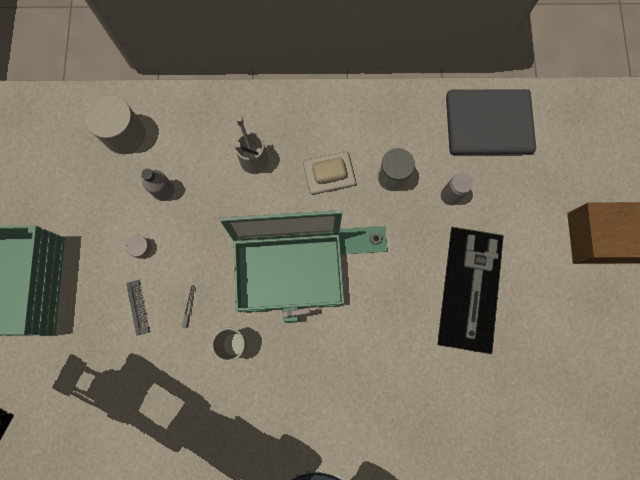

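View pics/scene0.png

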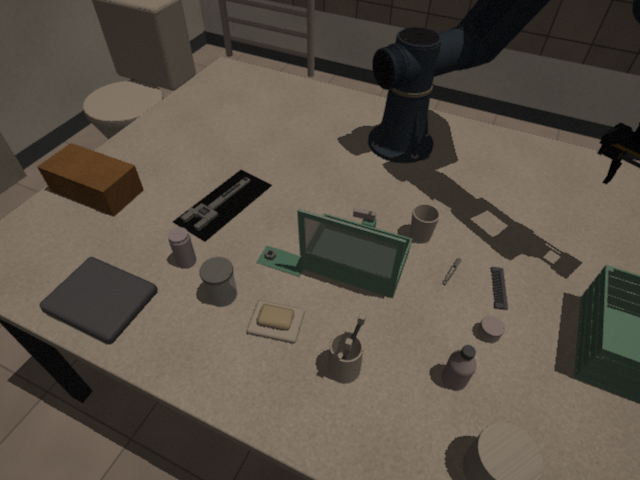

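View pics/wrist0.png

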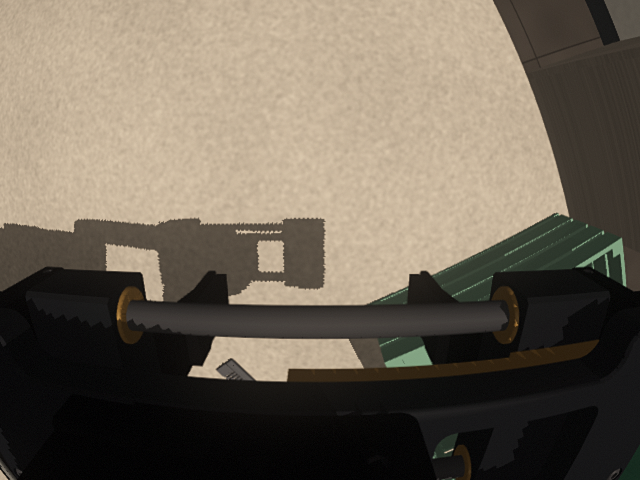

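>>> move_arm(rows=[26,-38,0,0,0,-0.128,0,26,-38,0,0,0,-0.128,0,26,-38,0,0,0,-0.128,0,26,-38,0,0,0,-0.128,0,26,-38,0,0,0,-0.128,0,26,-38,0,0,0,-0.128,0,26,-38,0,0,0,-0.128,0,3,-44,0,0,0,-0.128,0,3,-44,0,0,0,-0.128,0,3,-44,0,0,0,-0.128,0,3,-44,0,0,0,-0.128,0,3,-44,0,0,0,-0.128,0])

```text
time: 4.05
position: [0.4631, 0.0778, 0.2228]
tool_rot: [0.836, 0.548, 0.0, 0.0]
ft_force: [-0.3, -0.5, 0.1]
grip_width: 0.087
```

>>> move_arm(rows=[3,-44,0,0,0,-0.128,0,2,-44,0,0,0,-0.128,0,2,-44,0,0,0,-0.128,0,-1,-44,0,0,0,-0.128,0,-1,-44,0,0,0,-0.128,0,-1,-44,0,0,0,-0.128,0,-1,-44,0,0,0,-0.128,0,-1,-44,0,0,0,-0.128,0,-1,-44,0,0,0,-0.128,0,-1,-44,0,0,0,-0.128,0])

```text
time: 5.05
position: [0.4628, -0.3624, 0.2227]
tool_rot: [0.998, -0.06, 0.0, 0.0]
ft_force: [0.6, 0.2, 0.1]
grip_width: 0.087
```

```bash
cat > b.py <<'E'
from h import *
import sys
np.set_printoptions(precision=4,suppress=True)
d=snap('wrist',sys.argv[1]); print(d['obs']['position'],d['obs']['tool_rot'])
hz={'wrench_mouth':.009,'wrench_worm':.0208,'nut_center':.009,'wrench':.002}
for n in sys.argv[2:]:
    for r in robot.spot_point('wrist',n)[:2]:
        p=r['at']; print(n,np.round(p,1),round(r['conf'],2),'atz',atz(d,p,hz.get(n,0)), 'dp',deproj(d,p))
E
python3 b.py w1.png wrench_mouth wrench_worm wrench mat
```

```text
[ 0.4628 -0.3624  0.2227] [ 0.9982 -0.0599  0.0002  0.    ]
wrench_worm [316.7 125.7] 0.84 atz [ 0.5488 -0.3729  0.0208] dp [ 0.5489 -0.3729  0.0193]
wrench [314.5 184. ] 0.7 atz [ 0.4901 -0.3635  0.002 ] dp [ 0.4916 -0.3638  0.0147]
mat [305.  190.3] 0.64 atz [ 0.4846 -0.3529  0.    ] dp [ 0.4862 -0.3535  0.0128]
```

View pics/w1.png

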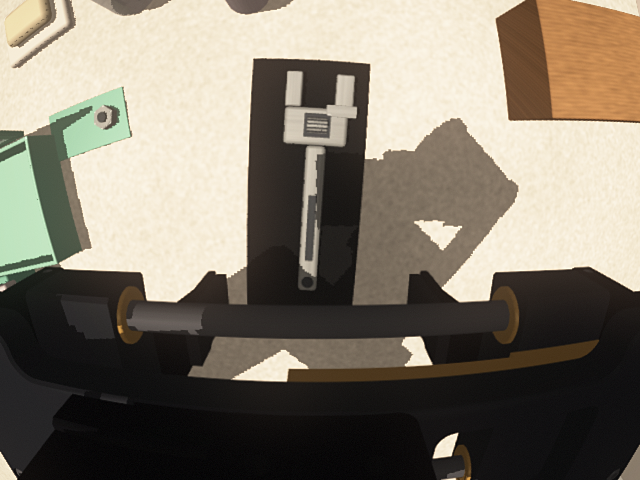

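```bash
cat >> h.py <<'E'
def cloud(d):
    K=d['camera_matrix']; z=d['z_map'].astype(float); v,u=np.mgrid[0:480,0:640]
    x=(u-K[0,2])/K[0,0]; y=(v-K[1,2])/K[1,1]
    if d['name']=='wrist':
        th=np.hypot(x,y)+1e-12; tt=np.tan(np.minimum(th,1.5))/th
        P=np.stack([x*tt*z,y*tt*z,z],-1)
        T=d['tool_from_camera']; R=Rn.from_quat(d['obs']['tool_rot']).as_matrix()
        W=(P@T[:3,:3].T+T[:3,3])@R.T+np.array(d['obs']['position'])
    else:
        P=np.stack([x*z,y*z,z],-1); W=(P-d['t'])@d['R']
    W[z<=0]=np.nan
    return W
E
python3 - <<'E'
from h import *
np.set_printoptions(precision=4,suppress=True)
d=snap('wrist'); W=cloud(d); P=W.reshape(-1,3)
r=(abs(P[:,0]-.48)<.16)&(abs(P[:,1]+.36)<.07)
for nm,a,b in [('mat',-.002,.006),('handle',.010,.0158),('head',.0158,.019),('worm',.019,.024)]:
    m=r&(P[:,2]>a)&(P[:,2]<b); Q=P[m]; print(nm,m.sum(),Q.min(0),Q.max(0),np.median(Q,0))
m=r&(P[:,2]>.0095)&(P[:,2]<.018)&(P[:,0]<.515)&(P[:,0]>.39); Q=P[m]
# centre line by binning
xs=[];ys=[]
for a in np.arange(.39,.515,.005):
    q=Q[(Q[:,0]>=a)&(Q[:,0]<a+.005)]
    if len(q)>8: xs.append(a+.0025); ys.append((q[:,1].min()+q[:,1].max())/2); print(round(a+.0025,4),q[:,1].min(),q[:,1].max(),np.median(q[:,2]))
p=np.polyfit(xs,ys,1); print(p,np.degrees(np.arctan(p[0])))
E
```

```text
mat 27806 [ 0.3437 -0.43   -0.002 ] [ 0.64   -0.29    0.0055] [ 0.4934 -0.3609  0.0009]
handle 5188 [ 0.378  -0.4154  0.01  ] [ 0.6085 -0.3322  0.0158] [ 0.5225 -0.3594  0.0142]
head 1086 [ 0.4435 -0.4143  0.0158] [ 0.6068 -0.3407  0.019 ] [ 0.5583 -0.3776  0.0163]
worm 175 [ 0.5419 -0.3838  0.019 ] [ 0.5575 -0.3629  0.0224] [ 0.5494 -0.373   0.02  ]
0.3925 -0.3530596712781394 -0.33320294157859337 0.013204030753957027
0.3975 -0.35473172192406205 -0.3338225424911086 0.013233635165567026
0.4025 -0.3551969596182628 -0.33433301862305 0.013222786343379714
0.4075 -0.35588112627999946 -0.3366295657574133 0.013459452499755414
0.4125 -0.3575283472928231 -0.3367895248581768 0.013168090115687703
0.4175 -0.35806304440042674 -0.3374296021095028 0.013367657356599116
0.4225 -0.35851588668811785 -0.34021773987328907 0.013240677658366173
0.4275 -0.36015008611730776 -0.3409250277092009 0.013662838606114489
0.4325 -0.3607542964005367 -0.34150230689380406 0.013647117838129913
0.4375 -0.36140505030972797 -0.3420779025696055 0.013586648076555519
0.4425 -0.3629760143889656 -0.3438088879136014 0.01392679072
[... 301 characters left out ...]
65074 -0.3479125490162085 0.013829046814420931
0.4725 -0.36927573586456264 -0.3484969089961312 0.013592017127312325
0.4775 -0.36995211706879444 -0.3501730775571621 0.013972766697421327
0.4825 -0.3705144617362115 -0.35079522992317264 0.013694719992179277
0.4875 -0.3720945491412363 -0.3513494520737083 0.01382089974473516
0.4925 -0.37262826542733146 -0.351940673522613 0.01382503542513247
0.4975 -0.3731847299121846 -0.35361114962823537 0.013689618009904647
0.5025 -0.3747702779079624 -0.35419684102450455 0.013777508139120695
0.5075 -0.37529584033477614 -0.3547922032313904 0.013647578910141497
0.5125 -0.3768732887956566 -0.35637671284115335 0.014032847434781559
[-0.1931 -0.2675] -10.93132204653192
```

```bash
cat > gap.py <<'E'
from h import *
import sys
np.set_printoptions(precision=4,suppress=True)
ox,oy,ph,zt=[float(a) for a in sys.argv[1:5]]
fn=sys.argv[5] if len(sys.argv)>5 else None
d=snap('wrist',fn); P=cloud(d).reshape(-1,3)
c,s=np.cos(ph),np.sin(ph); X=(P[:,0]-ox)*c+(P[:,1]-oy)*s; Y=-(P[:,0]-ox)*s+(P[:,1]-oy)*c; Z=P[:,2]
for a in np.arange(.07,.122,.003):
    m=(X>a)&(X<a+.003)&(abs(Y)<.06)&(Z>zt-.004)&(Z<zt+.004); y=np.sort(Y[m])
    if len(y)<4: print(round(a,4),'none',len(y)); continue
    g=np.diff(y); i=g.argmax(); print(round(a*1e3,1),'y',np.round(np.array([y[0],y[i],y[i+1],y[-1]])*1e3,1),'gap',round(g[i]*1e3,1))
E
python3 gap.py .4905 -.3622 -.1908 .0155 w2.png
```

```text
70.0 y [-36.9  32.9  34.   34. ] gap 1.1
73.0 y [-36.6  -5.1  -4.1  32.4] gap 1.0
76.0 y [-37.4  -4.   -3.   31.3] gap 1.0
79.0 y [-37.   -8.5  18.7  32.7] gap 27.2
82.0 y [-33.1 -16.   18.1  32.9] gap 34.1
85.0 y [-33.6 -15.9  18.3  33.1] gap 34.2
88.0 y [-33.6 -15.6  18.5  33.4] gap 34.0
91.0 y [-33.3 -15.4  17.9  33.6] gap 33.3
94.0 y [-32.  -15.5  18.   32.7] gap 33.4
97.0 y [-32.7 -15.9  17.3  33. ] gap 33.3
100.0 y [-32.8 -15.7  17.5  33.4] gap 33.2
103.0 y [-32.4 -15.5  17.7  33.5] gap 33.3
106.0 y [-33.2 -16.3  17.9  33.7] gap 34.2
109.0 y [-33.1 -16.1  18.2  34. ] gap 34.2
112.0 y [-32.7 -16.9  18.4  32.3] gap 35.3
0.115 none 0
0.118 none 0
0.121 none 0
```

>>> move_arm(rows=[15.6,-1.8,-38,0,0,-0.0142,1,15.6,-1.8,-38,0,0,-0.0142,1,15.6,-1.8,-38,0,0,-0.0142,1,15.6,-1.8,-38,0,0,-0.0142,1,15.4,-2.0,-36,0,0,-0.0142,1,0,0,0,0,0,0,1], grip_force=20)

```text
time: 6.0
position: [0.5396, -0.3652, 0.0288]
tool_rot: [0.996, -0.091, -0.004, -0.003]
ft_force: [-1.3, -0.1, -0.3]
grip_width: 0.0469
```

>>> move_arm(rows=[0,0,-8,0,0,0,1,0,0,-4,0,0,0,1,0,0,-1.6,0,0,0,1])

```text
time: 6.3
position: [0.5411, -0.37, 0.0227]
tool_rot: [0.996, -0.092, 0.001, 0.001]
ft_force: [-0.8, 1.2, 0.0]
grip_width: 0.0227
```

>>> move_arm(rows=[0,0,0,0,0,0,1,0,0,0,0,0,0,1,0,0,0,0,0,0,1])

```text
time: 6.6
position: [0.541, -0.3701, 0.0219]
tool_rot: [0.996, -0.093, 0.001, 0.0]
ft_force: [0.3, -0.1, 0.1]
grip_width: 0.0029
```

>>> move_arm(rows=[0,-1.5,-1.5,0,0,0,1,0,0,-1,0,0,0,1])

```text
time: 6.8
position: [0.5412, -0.3711, 0.0207]
tool_rot: [0.996, -0.093, 0.0, -0.0]
ft_force: [-3.2, 3.1, 16.6]
grip_width: 0.0004
```

>>> move_arm(rows=[4.7,-0.9,0,0,0,0,1,4.7,-0.9,0,0,0,0,1,4.7,-0.9,0,0,0,0,1,4.7,-0.9,0,0,0,0,1,0,0,0,0,0,0,1])

```text
time: 7.3
position: [0.5603, -0.375, 0.0202]
tool_rot: [0.996, -0.092, 0.001, 0.0]
ft_force: [-0.3, 2.2, 7.4]
grip_width: 0.0006
```

```bash
python3 gap.py .4905 -.3622 -.1908 .0155 w3.png
```

```text
0.07 none 0
0.073 none 0
0.076 none 0
79.0 y [-33.4   1.7  18.1  33.4] gap 16.4
82.0 y [-33.3  -4.4   5.9  33.2] gap 10.3
85.0 y [-29.5 -11.9  18.   34.3] gap 29.9
88.0 y [-29.2 -11.9  17.9  34. ] gap 29.9
91.0 y [-29.9 -11.6  17.9  33.7] gap 29.5
94.0 y [-29.6 -11.8  17.9  33.8] gap 29.6
97.0 y [-29.3 -11.8  17.8  34.2] gap 29.6
100.0 y [-29.  -11.7  17.8  33.8] gap 29.5
103.0 y [-29.7 -11.6  17.8  33.8] gap 29.4
106.0 y [-29.5 -11.5  18.   34.2] gap 29.5
109.0 y [-29.3 -11.5  18.   34.1] gap 29.6
112.0 y [-29.3 -11.8  17.9  33.9] gap 29.8
0.115 none 0
0.118 none 0
0.121 none 0
```

View pics/w3.png

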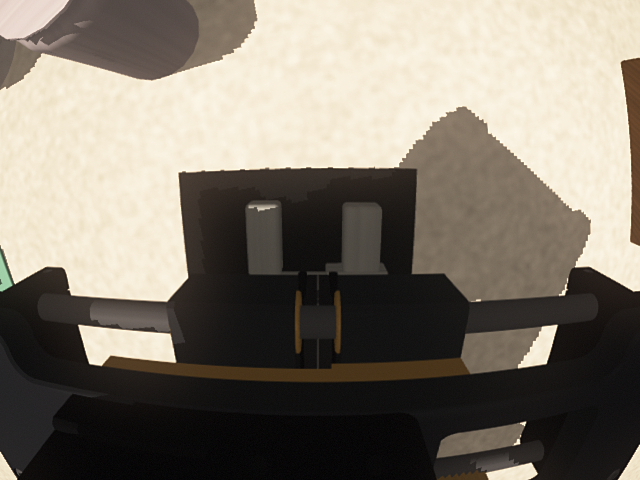

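>>> move_arm(rows=[0,0,6,0,0,0,1,-9.4,1.8,2,0,0,0,1,-9.4,1.8,0,0,0,0,1,0,0,-4,0,0,0,1,0,0,-4,0,0,0,1,0,0,0,0,0,0,1])

```text
time: 7.95
position: [0.5395, -0.3708, 0.0206]
tool_rot: [0.996, -0.092, -0.001, -0.001]
ft_force: [-5.7, 2.6, 17.0]
grip_width: 0.0006
```

>>> move_arm(rows=[4.7,-0.9,0,0,0,0,1,4.7,-0.9,0,0,0,0,1,4.7,-0.9,0,0,0,0,1,4.7,-0.9,0,0,0,0,1,0,0,0,0,0,0,1])

```text
time: 8.45
position: [0.5606, -0.3749, 0.02]
tool_rot: [0.996, -0.093, 0.001, 0.0]
ft_force: [1.1, 2.1, 10.0]
grip_width: 0.0003
```

```bash
python3 gap.py .4905 -.3622 -.1908 .0155 w4.png | grep -v none
```

```text
79.0 y [-29.9   0.   17.9  33.7] gap 17.9
82.0 y [-29.4   8.4  17.7  33.6] gap 9.3
85.0 y [-25.6  -7.6  17.8  33.2] gap 25.5
88.0 y [-25.3  -7.9  17.7  34.2] gap 25.6
91.0 y [-26.2  -7.9  18.   34. ] gap 25.9
94.0 y [-26.1  -8.3  17.8  33.9] gap 26.2
97.0 y [-25.8  -8.3  17.9  33.7] gap 26.2
100.0 y [-25.7  -8.2  17.8  34.2] gap 26.0
103.0 y [-25.6  -7.7  17.9  33.9] gap 25.6
106.0 y [-26.   -7.7  17.8  33.7] gap 25.5
109.0 y [-26.   -7.7  17.9  34.4] gap 25.5
112.0 y [-25.7  -8.2  18.1  34.2] gap 26.2
```

>>> move_arm(rows=[0,0,6,0,0,0,1,-7,1.3,0,0,0,0,1,0,0,0,0,0,0,1,0,0,0,0,0,0,1,0,0,-4,0,0,0,1,0,0,-2,0,0,0,1,2.5,-0.5,0,0,0,0,1,2.5,-0.5,0,0,0,0,1,0,0,0,0,0,0,1])

```text
time: 9.4
position: [0.5582, -0.3749, 0.0206]
tool_rot: [0.996, -0.092, 0.0, 0.0]
ft_force: [-1.7, 2.2, 12.5]
grip_width: 0.0005
```

```bash
python3 gap.py .4905 -.3622 -.1908 .0155 w5.png | grep -v none
```

```text
76.0 y [-27.5 -26.5 -20.1  32.1] gap 6.4
79.0 y [-28.9   9.3  18.   33.9] gap 8.6
82.0 y [-28.7   0.6  17.7  34.1] gap 17.2
85.0 y [-24.3  -7.   17.8  33.9] gap 24.8
88.0 y [-25.   -6.9  17.8  33.5] gap 24.7
91.0 y [-24.7  -6.9  17.7  34.2] gap 24.6
94.0 y [-24.4  -6.8  17.7  34.1] gap 24.6
97.0 y [-24.2  -6.8  17.9  33.6] gap 24.7
100.0 y [-24.2  -6.8  17.8  34.2] gap 24.6
103.0 y [-24.5  -6.7  17.9  34.1] gap 24.6
106.0 y [-24.5  -6.7  17.8  33.9] gap 24.5
109.0 y [-24.3  -6.6  17.8  33.9] gap 24.4
112.0 y [-24.3  -7.1  18.   33.7] gap 25.0
```

>>> move_arm(rows=[0,0,15,0,0,0,0.4,-16,3,5,0,0,0,0.4,-16,3,0,0,0,0,0.4,-16,3,0,0,0,0,0.4,0,0,0,0,0,0,0.4,0,0,-17,0,0,0,0.4,0,0,-16.6,0,0,0,0.4,0,0,0,0,0,0,0.4,0,0,0,0,0,0,1,0,0,0,0,0,0,1,0,0,0,0,0,0,1], grip_force=40)

```text
time: 10.55
position: [0.5098, -0.3654, 0.0049]
tool_rot: [0.996, -0.092, 0.0, -0.0]
ft_force: [-0.2, 0.1, 0.4]
grip_width: 0.0352
```

```bash
python3 gap.py .4905 -.3622 -.1908 .0155 w6.png | grep -v none
```

```text
70.0 y [-28.7  33.4  33.8  33.9] gap 0.5
73.0 y [-29.1  33.3  33.8  33.9] gap 0.5
76.0 y [-28.9   0.8   1.2  32.6] gap 0.4
79.0 y [-28.8   0.9  17.7  33.9] gap 16.9
82.0 y [-27.4  -2.   17.8  33.5] gap 19.7
85.0 y [-24.6  -6.9  17.9  34. ] gap 24.7
88.0 y [-25.1  -6.8  17.9  34. ] gap 24.7
91.0 y [-25.   -6.8  17.9  33.5] gap 24.7
94.0 y [-24.4  -6.8  17.9  34. ] gap 24.7
97.0 y [-24.9  -6.8  17.8  33.9] gap 24.6
100.0 y [-24.9  -6.8  17.8  33.9] gap 24.6
103.0 y [-24.7  -6.8  17.9  33.9] gap 24.7
106.0 y [-24.8  -7.   18.   34.3] gap 25.0
109.0 y [-24.6  -7.1  18.1  33.9] gap 25.2
112.0 y [-24.2  -7.4  18.3  33.8] gap 25.8
```

View pics/w6.png

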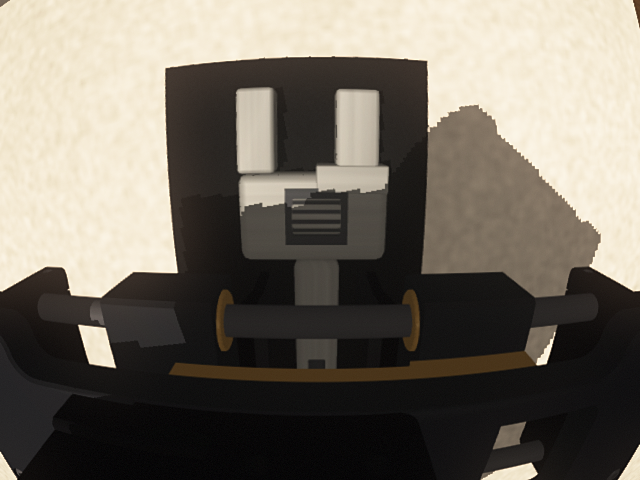

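>>> move_arm(rows=[0,0,0,0,0,0,1,0,0,0,0,0,0,1,0,0,0,0,0,0,1,0,0,5,0,0,0,1,0,0,10,0,0,0,1,0,0,0,0,0,0,1])

```text
time: 11.2
position: [0.5103, -0.3662, 0.0212]
tool_rot: [0.996, -0.092, 0.001, 0.001]
ft_force: [0.4, -0.0, -2.3]
grip_width: 0.0195
```

```bash
python3 gap.py .4905 -.3622 -.1908 .0305 w7.png | grep -v none
```

```text
70.0 y [-29.7   0.2   0.6  32.6] gap 0.4
73.0 y [-30.2 -30.1 -29.6  32.8] gap 0.5
76.0 y [-30.2  31.3  31.9  32. ] gap 0.6
79.0 y [-29.9  10.2  10.7  32.2] gap 0.5
82.0 y [-29.8  -0.2  16.6  32.6] gap 16.8
85.0 y [-25.8  -7.9  16.7  32.5] gap 24.6
88.0 y [-26.3  -7.9  16.8  33.1] gap 24.7
91.0 y [-26.1  -7.9  16.9  32.6] gap 24.7
94.0 y [-25.9  -7.8  16.9  32.4] gap 24.8
97.0 y [-25.4  -7.9  16.5  33.2] gap 24.3
100.0 y [-26.1  -7.9  16.8  32.8] gap 24.6
103.0 y [-26.   -7.9  16.8  33. ] gap 24.7
106.0 y [-25.6  -8.1  16.8  32.8] gap 24.9
109.0 y [-25.9  -8.   16.9  32.9] gap 24.9
112.0 y [-25.7  -8.1  16.9  32.8] gap 25.0
115.0 y [20.3 21.1 22.4 24.7] gap 1.3
```

>>> move_arm(rows=[2,12,10,0,0,0.1375,1,2,12,10,0,0,0.1375,1,2,12,10,0,0,0.1375,1,2,12,10,0,0,0.1375,1,2,12,0,0,0,0.1375,1,2,12,0,0,0,0.1375,1,2,12,0,0,0,0.1375,1,2,12,0,0,0,0.1375,1,3,9,0,0,0,0.1375,1,0,0,0,0,0,0,1,0,0,0,0,0,0,1])

```text
time: 12.35
position: [0.5287, -0.2606, 0.0599]
tool_rot: [0.865, 0.501, -0.0, 0.0]
ft_force: [-0.6, -0.5, -2.8]
grip_width: 0.0193
```

```bash
python3 b.py w8.png nut_center wrench_mouth
```

```text
[ 0.5287 -0.2606  0.0599] [ 0.8653  0.5012 -0.      0.0002]
nut_center [316.  25.] 0.69 atz [ 0.5986 -0.1408  0.009 ] dp [ 0.5971 -0.1436  0.0189]
```

View pics/w8.png

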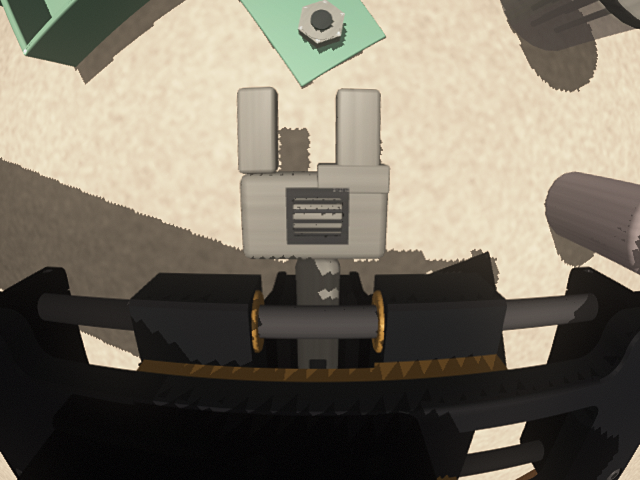

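```bash
cat >> h.py <<'E'
def ortho(d,cx,cy,z,half=.03,n=600,rot=0.):
    """image: right = +x' , up = +y' of frame rotated by rot about world z"""
    K=d['camera_matrix']; g=(np.arange(n)+.5)/n*2*half-half
    X,Y=np.meshgrid(g,-g); c,s=np.cos(rot),np.sin(rot)
    W=np.stack([cx+X*c-Y*s,cy+X*s+Y*c,np.full_like(X,z)],-1)
    if d['name']=='wrist':
        T=d['tool_from_camera']; R=Rn.from_quat(d['obs']['tool_rot']).as_matrix()
        C=((W-np.array(d['obs']['position']))@R-T[:3,3])@T[:3,:3]
        r=np.hypot(C[...,0],C[...,1])+1e-12; th=np.arctan2(r,C[...,2])
        u=K[0,2]+K[0,0]*C[...,0]*th/r; v=K[1,2]+K[1,1]*C[...,1]*th/r
    else:
        C=W@d['R'].T+d['t']; u=K[0,2]+K[0,0]*C[...,0]/C[...,2]; v=K[1,2]+K[1,1]*C[...,1]/C[...,2]
    return cv2.remap(d['color'][:,:,::-1].copy(),u.astype(np.float32),v.astype(np.float32),cv2.INTER_CUBIC)
E
python3 - <<'E'
from h import *
d=snap('wrist')
cv2.imwrite('pics/n1.png',ortho(d,.5986,-.1408,.015,.025))
W=cloud(d); P=W.reshape(-1,3); m=(np.hypot(P[:,0]-.598,P[:,1]+.142)<.04); Q=P[m]
for a,b in [(-.004,.0),(0,.008),(.008,.013),(.013,.0165),(.0165,.022)]:
    q=Q[(Q[:,2]>a)&(Q[:,2]<b)]; print(a,len(q),q.mean(0) if len(q) else'',np.median(q,0) if len(q) else'')
E
```

```text
-0.004 3183 [ 0.58811305 -0.15889922 -0.00099855] [ 0.58389043 -0.16658951 -0.00094786]
0 5990 [ 0.5952823  -0.14519671  0.00203865] [ 0.58963219 -0.14867109  0.00206263]
0.008 114 [ 0.59681871 -0.14765839  0.01082529] [ 0.59603544 -0.15087301  0.01092841]
0.013 1155 [ 0.60123619 -0.14198145  0.01470073] [ 0.6008871  -0.14242476  0.01466098]
0.0165 284 [ 0.60150242 -0.14139114  0.01733536] [ 0.60154874 -0.1413983   0.01730428]
```

View pics/n1.png

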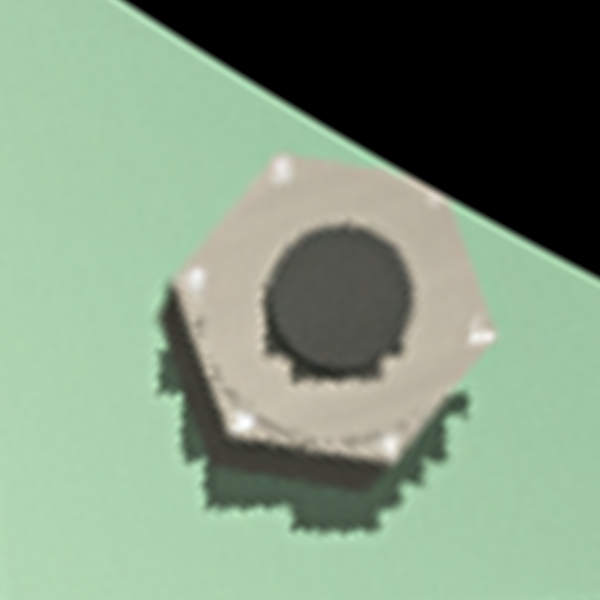

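```bash
cat > jaw.py <<'E'
from h import *
np.set_printoptions(precision=2,suppress=True)
d=snap('wrist'); o=d['obs']; P=cloud(d).reshape(-1,3)
R=Rn.from_quat(o['tool_rot']).as_matrix(); T=(P-np.array(o['position']))@R*1e3
X,Y,Z=T.T
print('tool yaw deg',np.degrees(np.arctan2(R[1,0],R[0,0])))
print('z bands',[(a,np.round(np.median(-Z[(abs(X-a)<2)&(abs(Y)<40)&(Z>-40)&(Z<20)]),2)) for a in (40,60,70,80,90)])
# tool: y axis points opposite (tool z down): wrench +y = -tool y
m0=(abs(Y)<45)&(Z>-22)&(Z<-4)
L=[];Rr=[];
for a in np.arange(54,98,2.):
    m=m0&(X>a)&(X<a+2); y=np.sort(Y[m])
    if len(y)<4: continue
    g=np.diff(y); i=g.argmax(); print(a,y[[0,i,i+1,-1]],'gap',round(g[i],2),'z',round(np.median(Z[m]),2))
    if g[i]>20 and 66<=a<=88: L.append((a+1,y[i])); Rr.append((a+1,y[i+1]))
L=np.array(L);Rr=np.array(Rr)
pl=np.polyfit(*L.T,1);pr=np.polyfit(*Rr.T,1); print('slopes deg',np.degrees(pl[0]),np.degrees(pr[0]),'mid at 75:',(np.polyval(pl,75)+np.polyval(pr,75))/2)
E
python3 jaw.py
```

```text
tool yaw deg 60.18834574913611
z bands [(40, np.float64(10.71)), (60, np.float64(10.24)), (70, np.float64(10.13)), (80, np.float64(10.19)), (90, np.float64(10.1))]
54.0 [-30.74  30.85  31.34  31.49] gap 0.49 z -10.04
56.0 [-29.95 -29.95 -29.37  31.28] gap 0.58 z -9.75
58.0 [-30.96 -15.23   1.62  31.18] gap 16.85 z -10.41
60.0 [-31.53 -15.16   1.62  31.29] gap 16.78 z -10.14
62.0 [-31.18 -15.35   9.32  27.24] gap 24.66 z -10.16
64.0 [-30.97 -15.32   9.33  27.14] gap 24.66 z -10.12
66.0 [-31.28 -15.35   9.33  27.04] gap 24.68 z -10.16
68.0 [-31.67 -15.38   9.34  27.65] gap 24.73 z -10.13
70.0 [-30.92 -15.42   9.33  27.75] gap 24.74 z -10.18
72.0 [-30.87 -15.5    9.34  27.5 ] gap 24.85 z -10.14
74.0 [-31.62 -15.01   9.37  27.07] gap 24.38 z -10.19
76.0 [-31.32 -15.15   9.38  26.87] gap 24.53 z -10.15
78.0 [-31.19 -15.19   9.37  27.47] gap 24.56 z -10.19
80.0 [-31.37 -15.28   9.44  27.62] gap 24.72 z -10.21
82.0 [-31.39 -15.33   9.45  27.44] gap 24.78 z -10.14
84.0 [-31.15 -15.27   9.48  27.26] gap 24.75 z -10.16
86.0 [-31.07 -15.31   9.47  26.87] gap 24.78 z -10.17
88.0 [-31.3  -15.44   9.49  27.65] gap 24.93 z -10.17
90.0 [-31.2  -15.31   9.72  27.19] gap 25.02 z -10.06
92.0 [-30.83 -15.69  10.54  26.44] gap 26.22 z -9.33
slopes deg 0.07865496804896387 0.47243911891170237 mid at 75: -2.966506800836635
```

>>> move_arm(rows=[-1,9,0,0,0,-0.095,1,-1,9,0,0,0,-0.095,1,0,9,-8,0,0,0,1,0,0,-15,0,0,0,1,0,0,-15,0,0,0,1,0,0,-10,0,0,0,1,0,0,0,0,0,0,1,0,0,0,0,0,0,1])

```text
time: 13.4
position: [0.5266, -0.2336, 0.0114]
tool_rot: [0.908, 0.418, -0.0, -0.0]
ft_force: [0.7, -0.7, -2.2]
grip_width: 0.0198
```

```bash
cat > nut.py <<'E'
from h import *
import sys
np.set_printoptions(precision=2,suppress=True)
d=snap('wrist',sys.argv[1]+'_w.png'); o=d['obs']; p=np.array(o['position']); R=Rn.from_quat(o['tool_rot']).as_matrix()
yaw=np.arctan2(R[1,0],R[0,0]); print(p*1e3,'yaw',np.degrees(yaw),'F',np.array(o['ft_force']))
nx,ny=[float(a) for a in sys.argv[2:4]]
W=cloud(d); P=W.reshape(-1,3); 
m=(np.hypot(P[:,0]-nx,P[:,1]-ny)<.016)&(P[:,2]>.012)&(P[:,2]<.0165)
q=P[m]; h=cv2.minAreaRect
# hex fit: maximize coverage of hex of top points via support widths
from scipy.optimize import minimize
def ext(th):
    c=[];w=[]
    for k in range(3):
        n=np.array([np.cos(th+k*np.pi/3),np.sin(th+k*np.pi/3)]); s=np.sort(q[:,:2]@n); a,b=s[3],s[-4]
        c.append((n,(a+b)/2)); w.append(b-a)
    A=np.array([x[0] for x in c]); bb=np.array([x[1] for x in c]); cc=np.linalg.lstsq(A,bb,rcond=None)[0]
    return sum(w),w,cc
ths=np.radians(np.arange(0,60,.5)); best=min(ths,key=lambda t:ext(t)[0]); s,w,cc=ext(best)
print('n',m.sum(),'normal deg (mod60)',np.degrees(best),'widths',np.array(w)*1e3,'centre',cc*1e3,'mean',q.mean(0)*1e3)
m=(np.hypot(P[:,0]-nx,P[:,1]-ny)<.012)&(P[:,2]>.0163)&(P[:,2]<.021); s=P[m]; print('stud',s.mean(0)*1e3)
for nm,c in (('hex',cc),('stud',s.mean(0)[:2])):
    t=R.T@(np.array([c[0],c[1],p[2]])-p)*1e3; print(nm,'in tool frame',t)
cv2.imwrite('pics/'+sys.argv[1]+'_o.png',ortho(d,cc[0],cc[1],.015,.05,rot=yaw))
E
python3 nut.py n2 .6017 -.1417; python3 jaw.py
```

```text
[ 526.57 -233.63   11.37] yaw 49.4104631906277 F [ 0.65 -0.68 -2.2 ]
n 2076 normal deg (mod60) 21.0 widths [24.23 24.38 23.93] centre [ 601.68 -141.12] mean [ 601.28 -141.78   14.63]
stud [ 601.63 -141.38   17.21]
hex in tool frame [119.12  -3.15  -0.01]
stud in tool frame [118.89  -3.03  -0.01]
tool yaw deg 49.40450992419106
z bands [(40, np.float64(10.45)), (60, np.float64(9.6)), (70, np.float64(8.82)), (80, np.float64(8.71)), (90, np.float64(8.03))]
54.0 [-30.47 -30.25 -29.74  31.47] gap 0.5 z -10.2
56.0 [-30.17 -29.89 -29.41  31.31] gap 0.48 z -9.6
58.0 [-30.92 -12.08   1.59  31.33] gap 13.66 z -10.39
60.0 [-31.34 -15.19   1.59  31.37] gap 16.78 z -10.22
62.0 [-31.25 -15.29   9.35  27.28] gap 24.65 z -10.17
64.0 [-31.15 -15.41   9.32  27.11] gap 24.73 z -10.14
66.0 [-31.06 -15.41   9.3   27.12] gap 24.71 z -10.16
68.0 [-31.59 -15.44   9.29  27.49] gap 24.73 z -10.16
70.0 [-31.03 -15.46   9.34  27.56] gap 24.8 z -10.15
72.0 [-30.87 -15.57   9.3   27.34] gap 24.86 z -10.15
74.0 [-31.52 -15.15   9.36  27.11] gap 24.51 z -10.18
76.0 [-31.41 -15.11   9.35  26.99] gap 24.45 z -10.2
78.0 [-31.52 -15.14   9.37  27.33] gap 24.51 z -10.15
80.0 [-31.47 -15.25   9.34  27.48] gap 24.59 z -10.17
82.0 [-31.48 -15.3    9.37  27.44] gap 24.68 z -10.13
84.0 [-31.14 -15.26   9.44  27.31] gap 24.7 z -10.22
86.0 [-31.09 -15.35   9.45  26.75] gap 24.8 z -10.21
88.0 [-31.3  -15.48   9.49  27.48] gap 24.97 z -10.19
90.0 [-31.37 -15.51   9.5   27.44] gap 25.01 z -10.09
92.0 [-31.21 -15.43  10.47  26.39] gap 25.9 z -9.49
slopes deg 0.24784986809528392 0.4712775946482065 mid at 75: -2.999352760287506
```

View pics/n2_o.png

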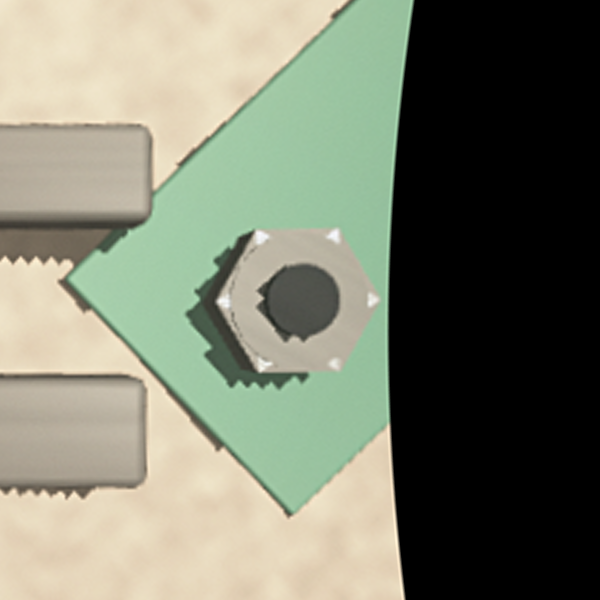

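>>> move_arm(rows=[0,0,-3,0,0,0,1,4.9,5.7,0,0,0,0,1,4.9,5.7,0,0,0,0,1,0,0,0,0,0,0,1])

```text
time: 13.9
position: [0.5374, -0.2212, 0.0091]
tool_rot: [0.908, 0.419, 0.0, 0.0]
ft_force: [-0.6, 0.1, -3.1]
grip_width: 0.0196
```

```bash
python3 nut.py n3 .6017 -.1417; python3 jaw.py | tail -1
```

```text
[ 537.4  -221.15    9.09] yaw 49.48437265054518 F [-0.61  0.13 -3.06]
n 2204 normal deg (mod60) 19.5 widths [24.2  24.29 23.82] centre [ 601.65 -141.09] mean [ 601.47 -141.5    14.67]
stud [ 601.63 -141.23   17.26]
hex in tool frame [102.61  -3.18   0.04]
stud in tool frame [102.49  -3.1    0.04]
slopes deg 0.26549454177639525 0.463630899563605 mid at 75: -3.0095215698866165
```

View pics/n3_o.png

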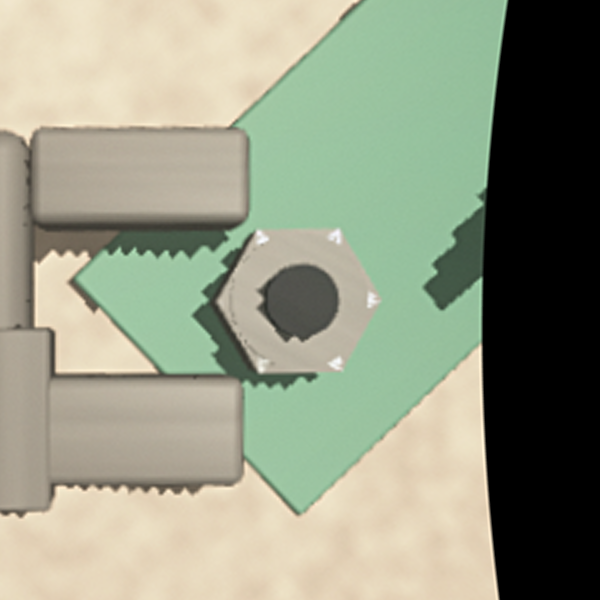

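>>> move_arm(rows=[3.1,3.6,-0.5,0,0,0,1,3.1,3.6,-0.5,0,0,0,1,3.1,3.6,0,0,0,0,1,3.1,3.6,0,0,0,0,1,3.1,3.6,0,0,0,0,1,3.1,3.6,0,0,0,0,1,0,0,0,0,0,0,1])

```text
time: 14.7
position: [0.5556, -0.1999, 0.0079]
tool_rot: [0.908, 0.418, 0.0, 0.0]
ft_force: [-0.6, 0.1, -2.5]
grip_width: 0.0196
```

```bash
python3 nut.py n4 .6017 -.1417
```

```text
[ 555.57 -199.92    7.85] yaw 49.45339104698857 F [-0.65  0.09 -2.45]
n 2477 normal deg (mod60) 21.0 widths [27.54 29.56 26.64] centre [ 601.78 -142.07] mean [ 601.76 -141.09   14.73]
stud [ 601.63 -141.13   17.28]
hex in tool frame [74.   -2.49  0.01]
stud in tool frame [74.62 -3.22  0.01]
```

View pics/n4_o.png

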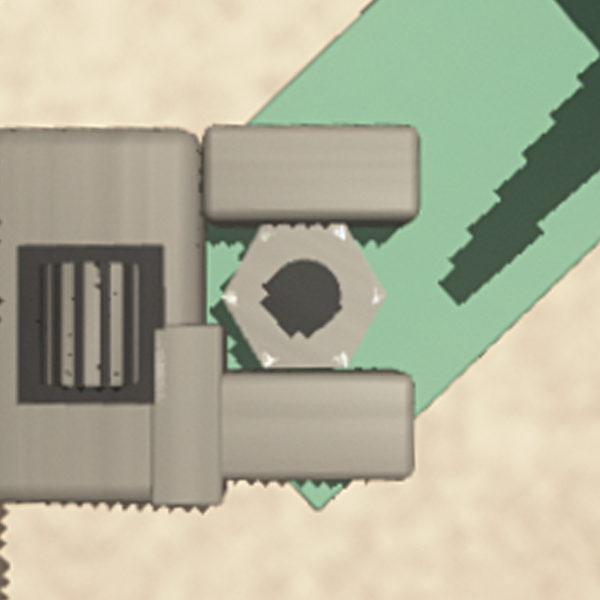

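```bash
cat > arc.py <<'E'
import numpy as np,sys
from rig import robot
N=np.array([float(sys.argv[1]),float(sys.argv[2])]); st=float(sys.argv[3]); n=int(sys.argv[4])
p=np.array([float(sys.argv[5]),float(sys.argv[6])]) if len(sys.argv)>6 else np.array(robot.get_obs()['position'][:2])
v=p-N; c,s=np.cos(st),np.sin(st); M=np.array([[c,-s],[s,c]])
for i in range(n):
    w=M@v; print(np.round((w-v)*1e3,2), N+w); v=w
E
python3 arc.py .6016 -.1412 -.08 15
```

```text
[-4.56  3.89] [ 0.55068783 -0.1962479 ]
[-4.24  4.24] [ 0.54645153 -0.19200322]
[-3.88  4.57] [ 0.54256799 -0.18743356]
[-3.51  4.87] [ 0.53906205 -0.18256816]
[-3.11  5.13] [ 0.53595614 -0.17743816]
[-2.69  5.36] [ 0.53327013 -0.17207635]
[-2.25  5.56] [ 0.53102119 -0.16651703]
[-1.8   5.72] [ 0.52922372 -0.16079578]
[-1.33  5.85] [ 0.52788921 -0.15494918]
[-0.86  5.93] [ 0.5270262  -0.14901463]
[-0.39  5.98] [ 0.5266402  -0.14303009]
[0.09 6.  ] [ 0.52673369 -0.13703385]
[0.57 5.97] [ 0.52730608 -0.13106426]
[1.05 5.9 ] [ 0.52835368 -0.1251595 ]
[1.52 5.8 ] [ 0.52986982 -0.11935734]
```

>>> move_arm(rows=[-4.6,3.9,0,0,0,-0.08,1,-4.2,4.2,0,0,0,-0.08,1,-3.9,4.6,0,0,0,-0.08,1,-3.5,4.9,0,0,0,-0.08,1,-3.1,5.1,0,0,0,-0.08,1,-2.7,5.4,0,0,0,-0.08,1])

```text
time: 15.35
position: [0.5322, -0.1725, 0.0078]
tool_rot: [0.982, 0.189, -0.001, -0.0]
ft_force: [-2.0, -1.1, -2.7]
grip_width: 0.0195
```

```bash
python3 nut.py n5 .6016 -.1412; python3 -c "
from rig import robot; o=robot.get_obs(); print(o['moment'],o['ft_force'],o['grip_width'])"
```

```text
[ 532.21 -172.53    7.82] yaw 21.741037512133847 F [-2.04 -1.13 -2.74]
n 2435 normal deg (mod60) 59.00000000000001 widths [30.1  27.26 25.41] centre [ 601.5  -141.27] mean [ 601.73 -140.99   14.74]
stud [ 601.63 -141.07   17.26]
hex in tool frame [75.94 -3.36 -0.1 ]
stud in tool frame [76.14 -3.51 -0.1 ]
[-0.66023205  0.42056487 -0.17277595] [-1.52524369 -3.18792146 -2.32902974] 0.019601943415728008
```

View pics/n5_o.png

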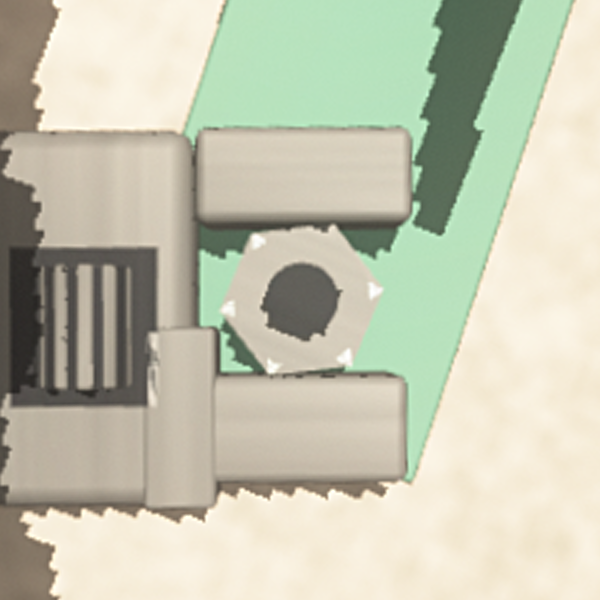

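>>> move_arm(rows=[-1.7,5.9,0,0,0,-0.08,1,-1.2,5.9,0,0,0,-0.08,1,-0.9,6.0,0,0,0,-0.08,1,-0.4,6.0,0,0,0,-0.08,1,0.0,6.0,0,0,0,-0.08,1,0.5,6.0,0,0,0,-0.08,1])

```text
time: 16.0
position: [0.5258, -0.1366, 0.0075]
tool_rot: [0.999, -0.05, -0.004, -0.001]
ft_force: [-7.6, -3.9, -1.1]
grip_width: 0.0193
```

```bash
python3 nut.py n6 .6016 -.1412; python3 -c "
from rig import robot; o=robot.get_obs(); print(o['moment'],o['ft_force'],o['grip_width'])"
```

```text
[ 525.84 -136.57    7.52] yaw -5.709602343178095 F [-7.65 -3.87 -1.07]
n 2480 normal deg (mod60) 29.500000000000004 widths [29.08 27.49 25.88] centre [ 601.06 -141.04] mean [ 601.67 -140.98   14.72]
stud [ 601.7  -141.01   17.29]
hex in tool frame [75.28 -3.04 -0.54]
stud in tool frame [75.93 -3.12 -0.55]
[-1.13825528  1.38084743 -0.4272395 ] [-8.13955509 -5.27261207 -0.6666665 ] 0.019452062867113075
```

View pics/n6_o.png

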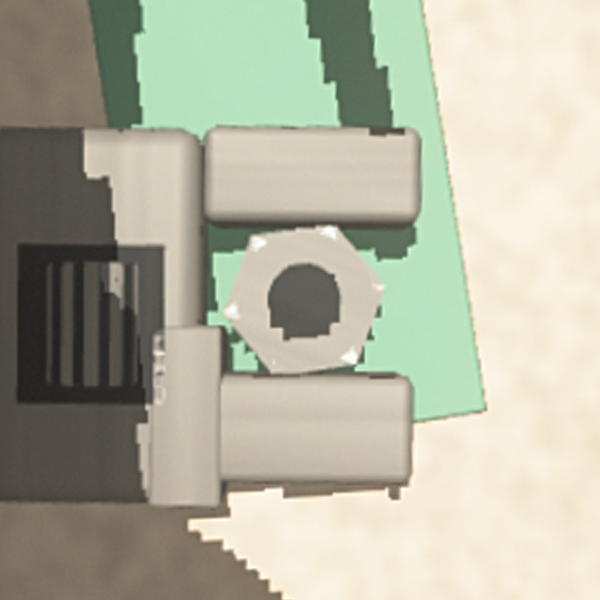

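>>> move_arm(rows=[-0.2,5.9,0,0,0,-0.08,1,0.9,4.5,0,0,0,-0.06,1,0,0,0,0,0,0,1])

```text
time: 16.35
position: [0.5271, -0.126, 0.0076]
tool_rot: [0.993, -0.118, -0.003, -0.0]
ft_force: [-6.1, -4.0, -1.5]
grip_width: 0.0198
```

```bash
python3 nut.py n7 .6016 -.1412; python3 -c "
from rig import robot; o=robot.get_obs(); print(o['moment'],o['ft_force'],o['grip_width'])"
```

```text
[ 527.11 -125.98    7.57] yaw -13.611079485274692 F [-6.15 -4.02 -1.48]
n 2476 normal deg (mod60) 23.5 widths [30.25 28.08 25.21] centre [ 601.36 -141.05] mean [ 601.68 -140.98   14.71]
stud [ 601.59 -141.     17.26]
hex in tool frame [75.71 -2.83 -0.47]
stud in tool frame [75.92 -2.93 -0.47]
[-0.6329023   1.10784434 -0.34808186] [-6.7474697  -4.09055469 -1.62914001] 0.019300819010386588
```

View pics/n7_o.png

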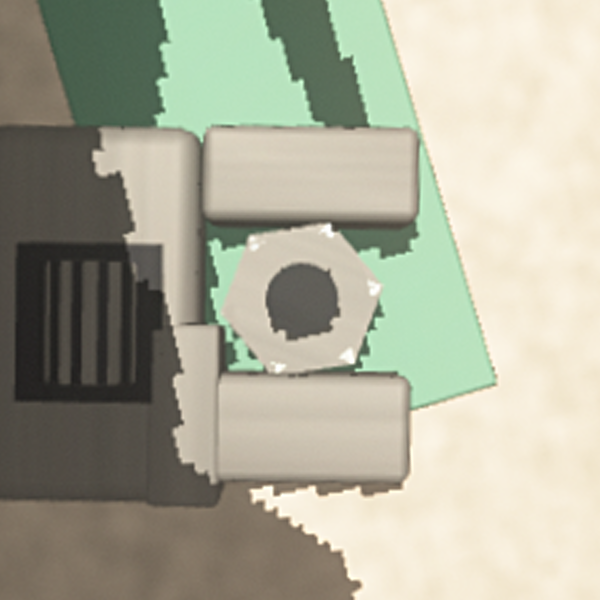

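>>> move_arm(rows=[0.9,3.6,0,0,0,-0.05,1,0.9,3.6,0,0,0,-0.05,1,0,0,0,0,0,0,1])

```text
time: 16.7
position: [0.529, -0.1189, 0.0076]
tool_rot: [0.986, -0.168, -0.003, -0.0]
ft_force: [-6.0, -3.0, -0.8]
grip_width: 0.0194
```

```bash
python3 nut.py n8 .6016 -.1412; python3 -c "
from rig import robot; o=robot.get_obs(); print(o['moment'],o['ft_force'],o['grip_width'])"
```

```text
[ 528.95 -118.86    7.57] yaw -19.344194161820628 F [-6.   -3.01 -0.84]
n 2483 normal deg (mod60) 19.5 widths [30.27 28.25 25.33] centre [ 601.63 -141.14] mean [ 601.74 -140.96   14.73]
stud [ 601.68 -141.09   17.31]
hex in tool frame [75.96 -3.05 -0.47]
stud in tool frame [75.98 -3.12 -0.47]
[-0.63705256  1.13165971 -0.30779561] [-5.598081   -3.33795514 -1.29957883] 0.01968448648225674
```

View pics/n8_o.png

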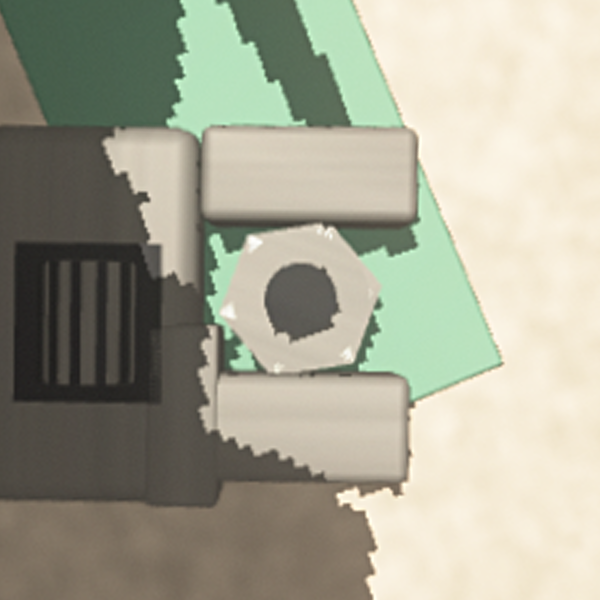

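>>> move_arm(rows=[1.1,3.6,0,0,0,-0.05,1,1.3,3.6,0,0,0,-0.05,1,0,0,0,0,0,0,1])

```text
time: 17.05
position: [0.5322, -0.1127, 0.0077]
tool_rot: [0.976, -0.216, -0.002, 0.001]
ft_force: [-3.6, -5.6, -1.7]
grip_width: 0.0195
```

```bash
python3 nut.py n9 .6016 -.1412; python3 -c "
from rig import robot; o=robot.get_obs(); print(o['moment'],o['ft_force'],o['grip_width'])"
```

```text
[ 532.19 -112.69    7.66] yaw -24.961392701693082 F [-3.65 -5.56 -1.66]
n 2510 normal deg (mod60) 3.0000000000000004 widths [29.02 28.3  27.91] centre [ 600.97 -140.74] mean [ 601.5  -140.85   14.72]
stud [ 601.78 -141.06   17.3 ]
hex in tool frame [74.19 -3.6  -0.28]
stud in tool frame [75.06 -3.66 -0.28]
[-0.90361242  1.05361771 -0.15988434] [-4.34070791 -4.29876034 -2.05453764] 0.019747773603904666
```

View pics/n9_o.png

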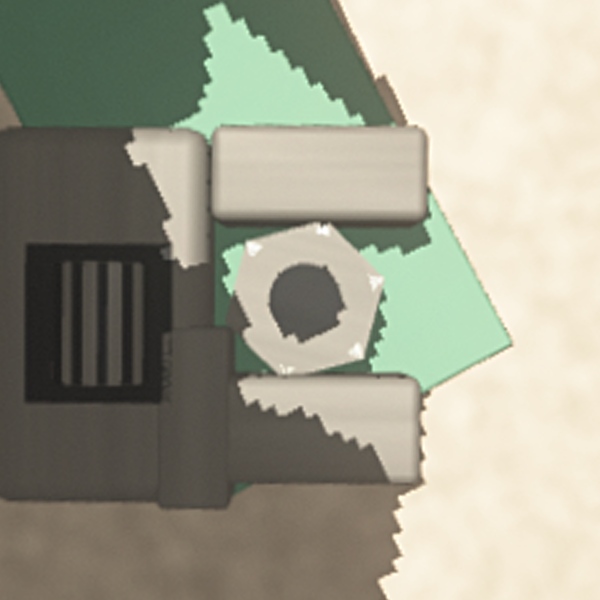

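```bash
python3 jaw.py | grep -v '^5'
cat > hexfit.py <<'E'
from h import *
import sys
# angle of nut via optimisation of hex template on ortho image luminance gradient
d=snap('wrist'); o=d['obs']; R=Rn.from_quat(o['tool_rot']).as_matrix(); yaw=np.arctan2(R[1,0],R[0,0])
N=(.6016,-.1412)
im=ortho(d,*N,.015,.025,n=500)   # 10px/mm world axes
cv2.imwrite('pics/hx.png',im)
print('yaw',np.degrees(yaw))
lab=cv2.cvtColor(im,cv2.COLOR_BGR2LAB).astype(float)
g=cv2.GaussianBlur(lab,(0,0),2)
best=[]
for dx in np.arange(-10,11,2.):
  for dy in np.arange(-10,11,2.):
    for th in np.arange(-30,30,1.):
      sc=[]
      for k in range(6):
        a=np.radians(th+60*k); n=np.array([np.cos(a),np.sin(a)]); t=np.array([-n[1],n[0]])
        s=np.linspace(-55,55,12)
        pi=np.array([250+dx,250-dy])[None]+ (n*116+s[:,None]*t)*[1,-1]
        po=np.array([250+dx,250-dy])[None]+ (n*126+s[:,None]*t)*[1,-1]
        i=g[pi[:,1].astype(int),pi[:,0].astype(int)]; u=g[po[:,1].astype(int),po[:,0].astype(int)]
        sc.append(np.minimum(np.linalg.norm(i-u,axis=1),40).mean())
      best.append((np.mean(sc),dx,dy,th))
best.sort(reverse=True); print(best[:6])
E
python3 hexfit.py
```

```text
tool yaw deg -24.956779910335346
z bands [(40, np.float64(10.6)), (60, np.float64(9.67)), (70, np.float64(9.36)), (80, np.float64(9.4)), (90, np.float64(8.7))]
60.0 [-32.51 -16.45  -0.87  30.97] gap 15.59 z -10.68
62.0 [-32.42 -16.46  -9.15  30.18] gap 7.31 z -10.22
64.0 [-32.37   3.69   8.57  26.22] gap 4.88 z -10.01
66.0 [-32.2    5.73   8.63  26.88] gap 2.9 z -9.8
68.0 [-32.81 -16.57 -14.5   26.76] gap 2.07 z -9.79
70.0 [-32.55 -16.6  -15.31  26.73] gap 1.29 z -9.94
72.0 [-32.23 -16.54 -15.66  26.56] gap 0.89 z -10.07
74.0 [-32.12 -10.26  -9.72  27.06] gap 0.54 z -10.12
76.0 [-32.64   8.24   8.75  26.59] gap 0.51 z -9.97
78.0 [-32.47   7.75   8.85  26.38] gap 1.1 z -9.98
80.0 [-32.41   7.35   8.84  26.49] gap 1.49 z -9.81
82.0 [-31.92 -16.27 -13.21  27.07] gap 3.07 z -9.89
84.0 [-32.65 -16.39 -11.48  26.98] gap 4.91 z -10.14
86.0 [-32.44   1.21   8.91  26.93] gap 7.7 z -10.39
88.0 [-32.33  -6.61   8.91  26.39] gap 15.53 z -10.55
90.0 [-31.87 -16.56   8.95  27.  ] gap 25.51 z -10.61
92.0 [-32.58 -16.26   9.06  26.74] gap 25.32 z -10.35
94.0 [-31.7  -16.96  11.01  24.35] gap 27.97 z -9.57
yaw -24.968252631980654
[(np.float64(33.57783355361126), np.float64(2.0), np.float64(2.0), np.float64(15.0)), (np.float64(33.565066250324485), np.float64(4.0), np.float64(0.0), np.float64(15.0)), (np.float64(33.50422670173874), np.float64(2.0), np.float64(2.0), np.float64(16.0)), (np.float64(33.46190928305845), np.float64(4.0), np.float64(0.0), np.float64(16.0)), (np.float64(33.28323095795486), np.float64(2.0), np.float64(4.0), np.float64(17.0)), (np.float64(33.246667640947415), np.float64(4.0), np.float64(4.0), np.float64(19.0))]Traceback (most recent call last):
  File "jaw.py", line 17, in <module>
    pl=np.polyfit(*L.T,1);pr=np.polyfit(*Rr.T,1); print('slopes deg',np.degrees(pl[0]),np.degrees(pr[0]),'mid at 75:',(np.polyval(pl,75)+np.polyval(pr,75))/2)
TypeError: polyfit() missing 2 required positional arguments: 'y' and 'deg'
```

View pics/hx.png

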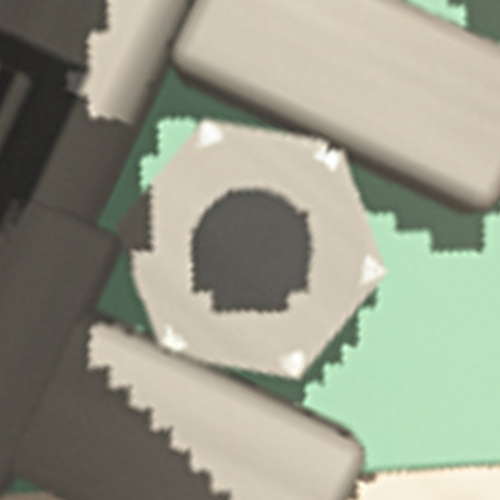

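Run:
```python
import cv2,numpy as np
yaw={'n4':49.45,'n7':-13.6,'n8':-19.34,'n9':-24.96}
out=[]
for k,y in yaw.items():
    im=cv2.imread(f'pics/{k}_o.png')[200:400,200:400]
    im=cv2.resize(im,None,fx=2,fy=2,interpolation=cv2.INTER_CUBIC)
    M=cv2.getRotationMatrix2D((200,200),y-(60 if k=='n4' else 0),1); im=cv2.warpAffine(im,M,(400,400)); cv2.putText(im,k,(5,20),0,.6,(0,0,255)); 
    out.append(im[50:350,50:350])
cv2.imwrite('pics/cmp.png',np.vstack([np.hstack(out[:2]),np.hstack(out[2:])]))
```

```text
(no output)
```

View pics/cmp.png

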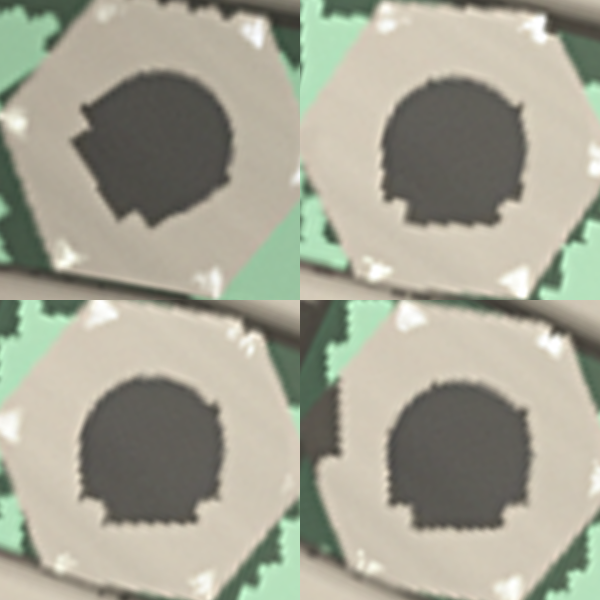

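>>> move_arm(rows=[0.9,2.1,0,0,0,-0.03,1,0.9,2.1,0,0,0,-0.03,1,0,0,0,0,0,0,1])

```text
time: 17.5
position: [0.5322, -0.1122, 0.0078]
tool_rot: [0.971, -0.238, -0.003, 0.005]
ft_force: [-14.7, -19.1, 0.4]
grip_width: 0.0197
```

```bash
python3 nut.py n10 .6016 -.1412 | head -1; python3 -c "
from rig import robot; o=robot.get_obs(); print(o['moment'],o['ft_force'],o['grip_width'])"
python3 jaw.py 2>/dev/null| grep -E '^9'
python3 - <<'E'
import cv2,numpy as np
yaw={'n8':-19.34,'n9':-24.96,'n10':-28.4}
out=[]
for k,y in yaw.items():
    im=cv2.imread(f'pics/{k}_o.png')[200:400,200:400]
    im=cv2.resize(im,None,fx=2,fy=2,interpolation=cv2.INTER_CUBIC)
    M=cv2.getRotationMatrix2D((200,200),y,1); im=cv2.warpAffine(im,M,(400,400))
    out.append(im[40:360,40:360])
cv2.imwrite('pics/cmp2.png',cv2.resize(np.hstack(out),None,fx=.82,fy=.82))
E
```

```text
[ 532.17 -112.23    7.8 ] yaw -27.50218002818518 F [-14.68 -19.06   0.39]
[-3.26129727  1.31368697  2.0790522 ] [-14.16179653 -18.3090546   -1.41538078] 0.019724391366226265
90.0 [-35.87 -19.96   5.15  22.94] gap 25.11 z -10.62
92.0 [-35.68 -20.16   5.17  23.05] gap 25.33 z -10.37
94.0 [-32.06 -21.85   6.7   22.61] gap 28.56 z -9.65
```

View pics/cmp2.png

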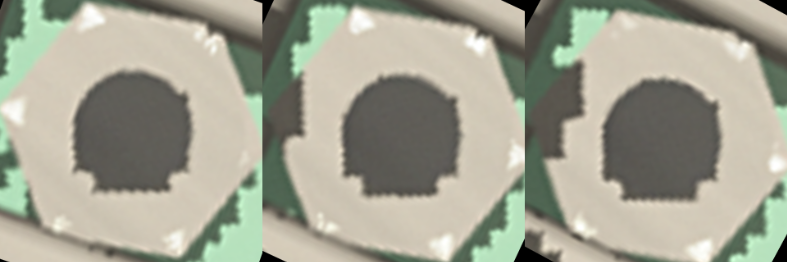

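Run:
```python
from h import *
d=snap('scene','s1.png'); t=snap('top','t1.png')
cv2.imwrite('pics/s1c.png',cv2.resize(d['color'][140:340,180:440,::-1],None,fx=3,fy=3,interpolation=cv2.INTER_CUBIC))
cv2.imwrite('pics/t1c.png',cv2.resize(t['color'][180:360,220:440,::-1],None,fx=3.3,fy=3.3,interpolation=cv2.INTER_CUBIC))
```

```text
(no output)
```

View pics/s1c.png

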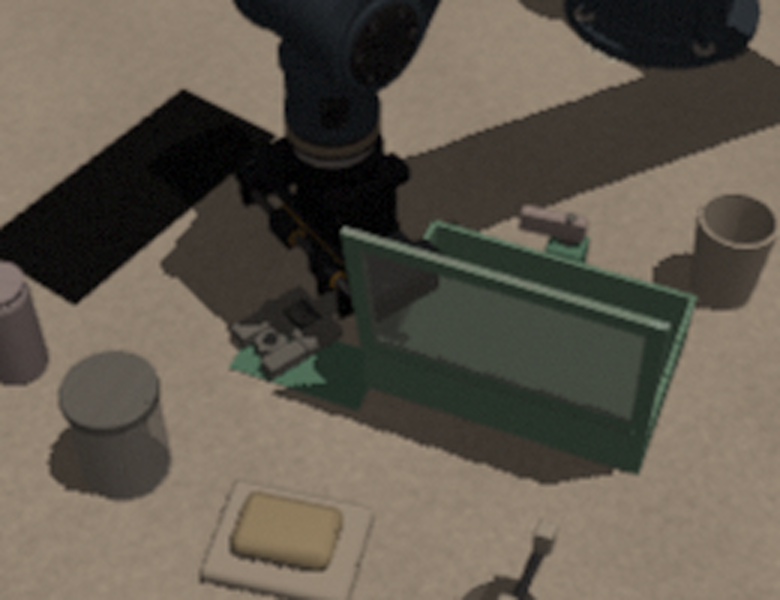

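View pics/t1c.png

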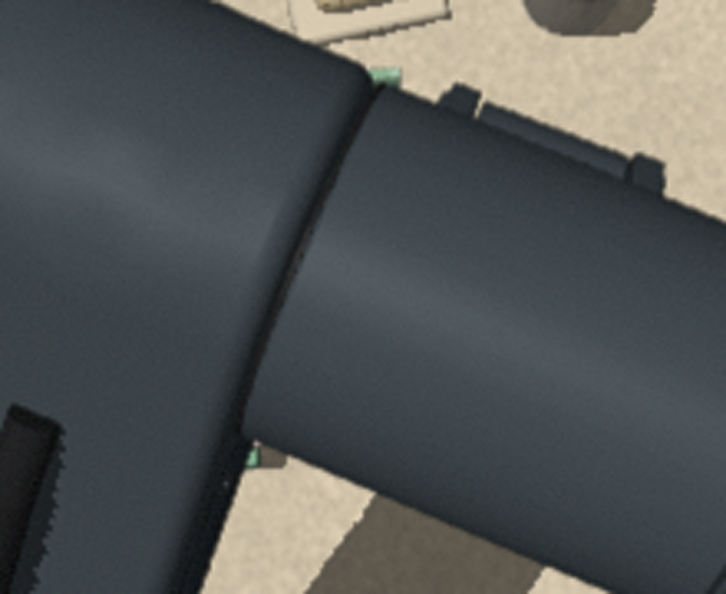

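View pics/n10_w.png

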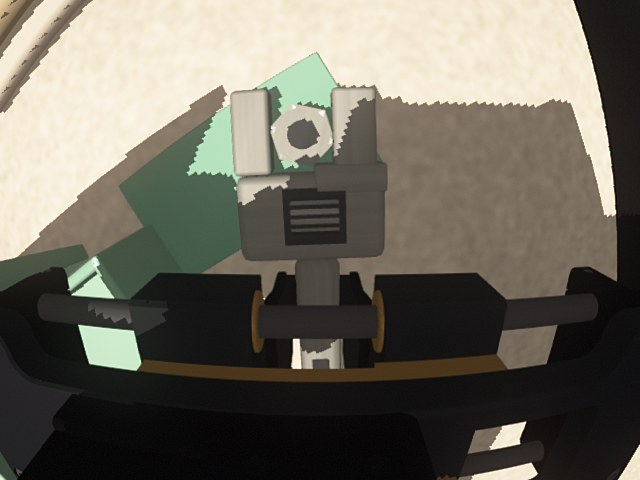

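Run:
```python
import cv2
im=cv2.imread('pics/top0.png')
cv2.imwrite('pics/t0c.png',cv2.resize(im[195:335,205:405],None,fx=4,fy=4,interpolation=cv2.INTER_CUBIC))
```

```text
(no output)
```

View pics/t0c.png

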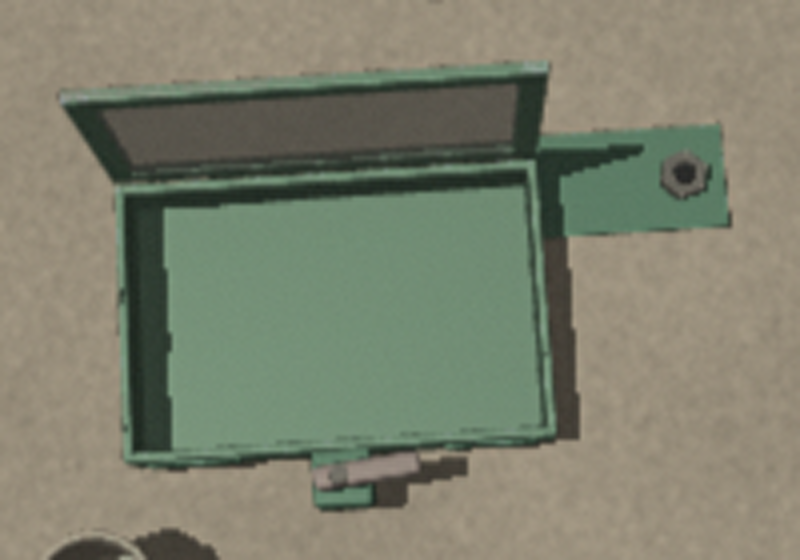

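Run:
```python
from h import *
np.set_printoptions(precision=4,suppress=True)
d=snap('top')
C={k:atz(d,p,.055) for k,p in dict(FL=(236.25,310.75),FR=(343.75,304.5),BL=(234.5,241.3),BR=(338.9,235.2)).items()}
for k in C: print(k,C[k])
f=C['FR']-C['FL']; print(np.linalg.norm(f),np.degrees(np.arctan2(f[1],f[0]))+90)
b=C['BR']-C['BL']; print(np.linalg.norm(b),np.degrees(np.arctan2(b[1],b[0]))+90)
m=sum(C.values())/4; print('centre',m)
d=snap('wrist'); P=cloud(d).reshape(-1,3); 
N=np.array([.6016,-.1412])
# tray wall pts near right wall top
m=(P[:,2]>.045)&(P[:,2]<.06)&(P[:,0]<.56)&(P[:,0]>.42)&(P[:,1]>-.1)&(P[:,1]<-.03); q=P[m]; print('wall',len(q),q.min(0) if len(q) else '',q.max(0) if len(q) else'')
# handle pts in this view
m=(P[:,2]>.010)&(P[:,2]<.022)&(P[:,0]<.56)&(P[:,0]>.35)&(P[:,1]>-.13)&(P[:,1]<-.03); q=P[m]
for a in np.arange(.39,.56,.01):
    s=q[(q[:,0]>a)&(q[:,0]<a+.01)]
    if len(s): print(round(a,3),len(s),s[:,1].min(),s[:,1].max())
```

```text
FL [0.4366 0.1639 0.055 ]
FR [ 0.4481 -0.0634  0.055 ]
BL [0.5864 0.1714 0.055 ]
BR [ 0.5982 -0.0556  0.055 ]
0.22757022945606975 2.8796720248850107
0.2273106563100085 2.9946249464463364
centre [0.5173 0.0541 0.055 ]
wall 171 [ 0.5305 -0.1     0.046 ] [ 0.5411 -0.096   0.06  ]
0.49 81 -0.10788527442209238 -0.09781067713537726
0.5 641 -0.11226391370920434 -0.08768810637471369
0.51 479 -0.11231054058165972 -0.09131355383191987
0.52 38 -0.12206644817193588 -0.09828166068483771
0.53 891 -0.12996275159498172 -0.10268810557596612
0.54 1162 -0.1299803401314273 -0.10434042822249319
0.55 977 -0.12999744587301548 -0.10157332495836324
```

Run:
```python
import cv2,numpy as np
o=[]
for k in ['n4','n5','n6','n8','n9','n10']:
    im=cv2.imread(f'pics/{k}_w.png')[80:190,220:390]; o.append(cv2.resize(im,(260,168),interpolation=cv2.INTER_CUBIC))
cv2.imwrite('pics/cmp3.png',np.vstack([np.hstack(o[:3]),np.hstack(o[3:])]))
```

```text
(no output)
```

View pics/cmp3.png

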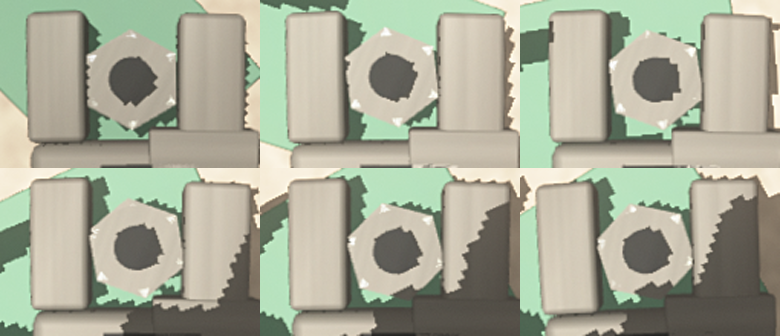

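```bash
python3 arc.py .6016 -.1412 .08 3 .5322 -.1127
```

```text
[-2.06 -5.64] [ 0.53014439 -0.11833723]
[-1.6  -5.78] [ 0.52854586 -0.12412071]
[-1.13 -5.89] [ 0.52741462 -0.13001343]
```

>>> move_arm(rows=[-1.8,-4.2,0,0,0,0.06,1,-2.1,-5.6,0,0,0,0.08,1,-1.6,-5.8,0,0,0,0.08,1,-1.1,-5.9,0,0,0,0.08,1,0,0,0,0,0,0,1])

```text
time: 18.3
position: [0.5295, -0.1302, 0.0079]
tool_rot: [0.995, -0.099, 0.0, 0.0]
ft_force: [-0.9, 0.2, -2.2]
grip_width: 0.0192
```

```bash
python3 nut.py n11 .6016 -.1412; python3 jaw.py 2>/dev/null| grep -E '^(9|8|6)'
```

```text
[ 529.53 -130.22    7.9 ] yaw -11.364090509724084 F [-0.87  0.21 -2.18]
n 2546 normal deg (mod60) 20.0 widths [28.58 26.59 29.79] centre [ 600.94 -140.52] mean [ 601.19 -140.82   14.77]
stud [ 601.6  -141.12   17.3 ]
hex in tool frame [72.05 -3.98  0.03]
stud in tool frame [72.8  -3.52  0.03]
60.0 [-32.23 -16.35  -7.91  30.98] gap 8.45 z -10.24
62.0 [-32.04 -16.22 -11.66  30.41] gap 4.56 z -9.7
64.0 [-31.95 -16.33 -15.    26.99] gap 1.33 z -9.54
66.0 [-32.47 -16.26 -15.03  26.91] gap 1.23 z -9.6
68.0 [-32.32 -16.29 -15.09  26.68] gap 1.2 z -9.51
80.0 [-31.83 -16.13 -13.94  26.37] gap 2.18 z -9.6
82.0 [-32.18 -16.09 -10.75  26.97] gap 5.34 z -9.78
84.0 [-32.1  -16.18  -7.41  27.06] gap 8.77 z -9.98
86.0 [-32.1   -2.87   8.92  26.98] gap 11.79 z -10.17
88.0 [-31.84 -16.17   8.98  26.52] gap 25.16 z -10.15
90.0 [-32.19 -16.32   8.97  27.19] gap 25.28 z -10.14
92.0 [-31.96 -16.04   9.12  26.94] gap 25.17 z -9.96
94.0 [-31.49 -16.67  11.35  24.98] gap 28.02 z -9.22
```

View pics/n11_o.png

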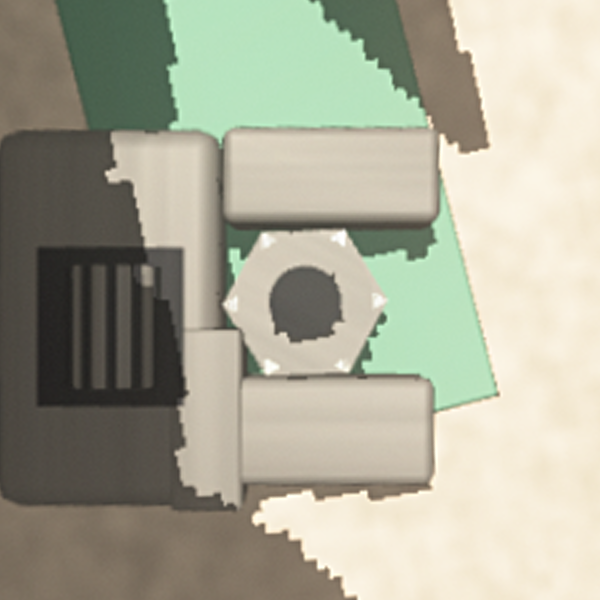

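```bash
python3 arc.py .6016 -.1412 .1325 8 .4855 -.1214
```

```text
[ -1.6  -15.51] [ 0.48390182 -0.13691183]
[  0.47 -15.59] [ 0.48436696 -0.15249883]
[  2.52 -15.39] [ 0.48688726 -0.16788776]
[  4.53 -14.92] [ 0.49141854 -0.18280884]
[  6.46 -14.19] [ 0.49788137 -0.19700049]
[  8.28 -13.21] [ 0.50616244 -0.21021393]
[  9.95 -12.  ] [ 0.51611659 -0.22221751]
[ 11.45 -10.58] [ 0.52756931 -0.2328008 ]
```

>>> move_arm(rows=[-5,1,0,0,0,0,1,-10,2,0,0,0,0,1,-10,2,0,0,0,0,1,-10,2,0,0,0,0,1,-9,1.8,5,0,0,0,1])

```text
time: 18.9
position: [0.4826, -0.1187, 0.0124]
tool_rot: [0.995, -0.098, -0.002, -0.001]
ft_force: [-0.4, -0.7, -2.3]
grip_width: 0.0196
```

>>> move_arm(rows=[-1.6,-15.5,0,0,0,0.1325,1,0.5,-15.6,0,0,0,0.1325,1,2.5,-15.4,0,0,0,0.1325,1,4.5,-14.9,0,0,0,0.1325,1,6.5,-14.2,0,0,0,0.1325,1,8.3,-13.2,0,0,0,0.1325,1,10,-12,0,0,0,0.1325,1,12,-10.6,0,0,0,0.1325,1,0,0,0,0,0,0,1,0,0,0,0,0,0,1])

```text
time: 19.9
position: [0.5267, -0.2305, 0.0127]
tool_rot: [0.909, 0.417, -0.001, -0.001]
ft_force: [-0.3, -0.3, -2.6]
grip_width: 0.0197
```

```bash
python3 nut.py n12 .6016 -.1412; python3 jaw.py 2>/dev/null| tail -14
```

```text
[ 526.74 -230.5    12.72] yaw 49.25539691884351 F [-0.34 -0.26 -2.64]
n 2101 normal deg (mod60) 20.5 widths [24.24 24.35 24.09] centre [ 601.84 -141.15] mean [ 601.41 -141.75   14.65]
stud [ 601.65 -141.14   17.18]
hex in tool frame [116.71  -1.42  -0.01]
stud in tool frame [116.59  -1.57  -0.01]
68.0 [-31.56 -15.43   9.71  27.45] gap 25.14 z -10.16
70.0 [-31.01 -15.41   9.72  27.97] gap 25.13 z -10.15
72.0 [-31.15 -15.51   9.71  28.17] gap 25.22 z -10.14
74.0 [-31.67 -15.16   9.7   27.51] gap 24.86 z -10.17
76.0 [-31.47 -15.15   9.68  27.5 ] gap 24.82 z -10.22
78.0 [-31.36 -15.28   9.71  27.33] gap 24.99 z -10.25
80.0 [-31.27 -15.2    9.69  27.87] gap 24.89 z -10.21
82.0 [-31.56 -15.29   9.72  27.86] gap 25.0 z -10.13
84.0 [-31.35 -15.35   9.76  27.69] gap 25.11 z -10.13
86.0 [-31.25 -15.39   9.79  27.2 ] gap 25.18 z -10.19
88.0 [-31.38 -15.48   9.79  27.18] gap 25.27 z -10.16
90.0 [-31.36 -15.53   9.84  27.84] gap 25.36 z -10.21
92.0 [-31.25 -15.46  10.89  26.72] gap 26.34 z -9.51
slopes deg 0.1850100289399837 0.20414910949026288 mid at 75: -2.8212683569073027
```

View pics/n12_o.png

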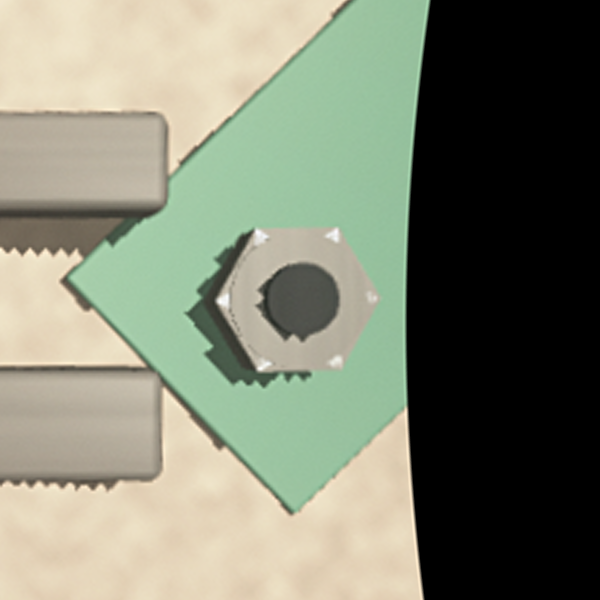

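>>> move_arm(rows=[1,-0.9,-3,0,0,0,1,4,4.6,-1.5,0,0,0,1,4,4.6,0,0,0,0,1,4,4.6,0,0,0,0,1,4,4.6,0,0,0,0,1,4,4.6,0,0,0,0,1,4,4.6,0,0,0,0,1,3.9,4.7,0,0,0,0,1,0,0,0,0,0,0,1])

```text
time: 20.9
position: [0.5572, -0.1989, 0.0082]
tool_rot: [0.908, 0.418, -0.0, -0.001]
ft_force: [-0.3, 2.4, -3.5]
grip_width: 0.0196
```

```bash
python3 nut.py n13 .6016 -.1412;  python3 arc.py .6016 -.1412 -.06 6
```

```text
[ 557.23 -198.95    8.22] yaw 49.453584336227095 F [-0.33  2.45 -3.47]
n 2459 normal deg (mod60) 19.5 widths [28.55 29.54 25.52] centre [ 601.06 -142.  ] mean [ 601.39 -141.36   14.76]
stud [ 601.69 -141.17   17.29]
hex in tool frame [71.77 -3.72  0.04]
stud in tool frame [72.8  -3.78  0.04]
[-3.4   2.78] [ 0.55363285 -0.19642176]
[-3.23  2.98] [ 0.55040785 -0.19344609]
[-3.04  3.16] [ 0.54736708 -0.19028239]
[-2.85  3.34] [ 0.54452149 -0.18694204]
[-2.64  3.5 ] [ 0.54188133 -0.18343708]
[-2.43  3.66] [ 0.53945608 -0.1797801 ]
```

View pics/n13_o.png

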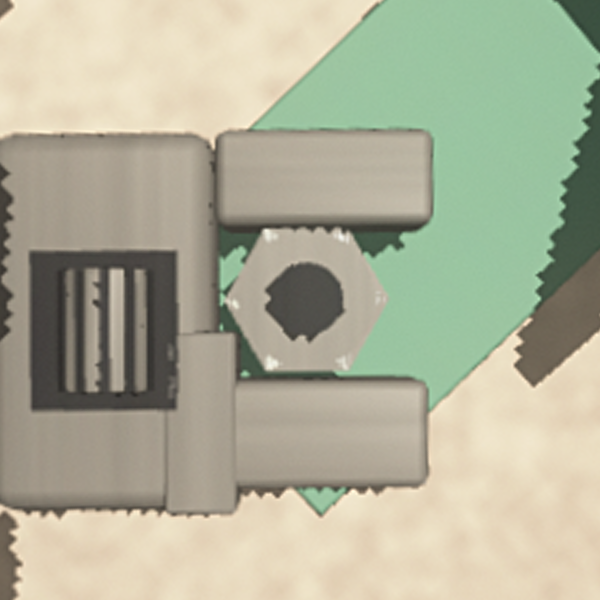

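>>> move_arm(rows=[-3.4,2.8,0,0,0,-0.06,1,-3.2,3,0,0,0,-0.06,1,-1.5,1.6,0,0,0,-0.03,1,0,0,0,0,0,0,1])

```text
time: 21.35
position: [0.5478, -0.1925, 0.0082]
tool_rot: [0.937, 0.349, -0.001, -0.001]
ft_force: [-3.1, 1.5, -2.1]
grip_width: 0.0194
```

```bash
python3 nut.py n14 .6016 -.1412;  python3 -c "
from rig import robot; o=robot.get_obs(); print(o['moment'],o['ft_force'],o['grip_width'])"
```

```text
[ 547.8  -192.52    8.18] yaw 40.84895696023864 F [-3.06  1.52 -2.1 ]
n 2438 normal deg (mod60) 14.500000000000002 widths [26.85 29.7  26.37] centre [ 601.21 -141.58] mean [ 601.64 -141.08   14.69]
stud [ 601.66 -141.13   17.31]
hex in tool frame [73.72 -3.6  -0.07]
stud in tool frame [74.36 -3.64 -0.07]
[0.08061139 0.74665685 0.28176567] [-3.57793425  0.82404614 -2.26759374] 0.01946512397183615
```

View pics/n14_o.png

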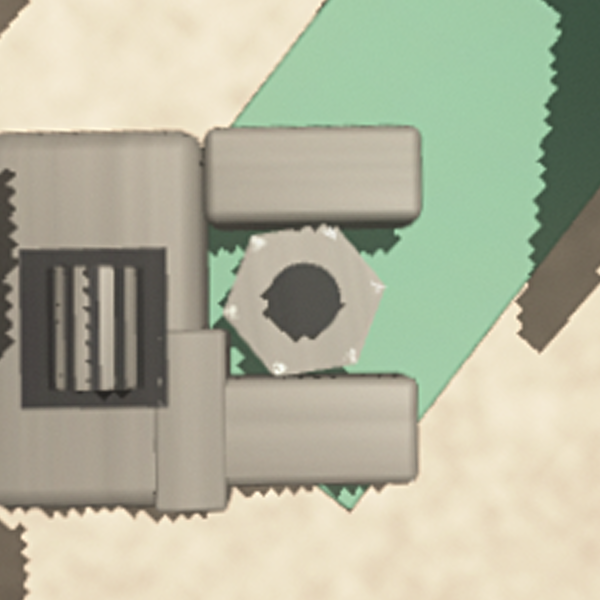

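>>> move_arm(rows=[-2.5,2.7,0,0,0,-0.05,1,-2.4,2.8,0,0,0,-0.05,1,0,0,0,0,0,0,1])

```text
time: 21.7
position: [0.5429, -0.187, 0.0081]
tool_rot: [0.953, 0.302, -0.001, -0.001]
ft_force: [-3.8, 0.6, -3.4]
grip_width: 0.0193
```

```bash
python3 nut.py n15 .6016 -.1412;  python3 -c "
from rig import robot; o=robot.get_obs(); print(o['moment'],o['ft_force'],o['grip_width'])"; python3 jaw.py 2>/dev/null | tail -6
```

```text
[ 542.94 -186.99    8.15] yaw 35.15542770840677 F [-3.84  0.62 -3.41]
n 2405 normal deg (mod60) 7.499999999999999 widths [26.8  29.41 26.39] centre [ 601.55 -141.49] mean [ 601.67 -141.14   14.68]
stud [ 601.68 -141.17   17.27]
hex in tool frame [74.12 -3.46 -0.09]
stud in tool frame [74.41 -3.64 -0.09]
[0.08087469 0.91379008 0.34184358] [-4.77660492  1.45074697 -2.23007765] 0.019155992345176596
84.0 [-32.22 -16.49 -10.91  26.89] gap 5.58 z -9.83
86.0 [-32.86  -1.44   8.84  26.27] gap 10.28 z -10.05
88.0 [-32.35 -16.64   8.81  26.38] gap 25.45 z -10.24
90.0 [-32.21 -16.68   8.84  26.26] gap 25.52 z -10.19
92.0 [-32.03 -16.86   9.2   26.24] gap 26.06 z -9.78
slopes deg -5.357667575072893 2.834265936137859 mid at 75: -3.611416689870275
```

View pics/n15_o.png

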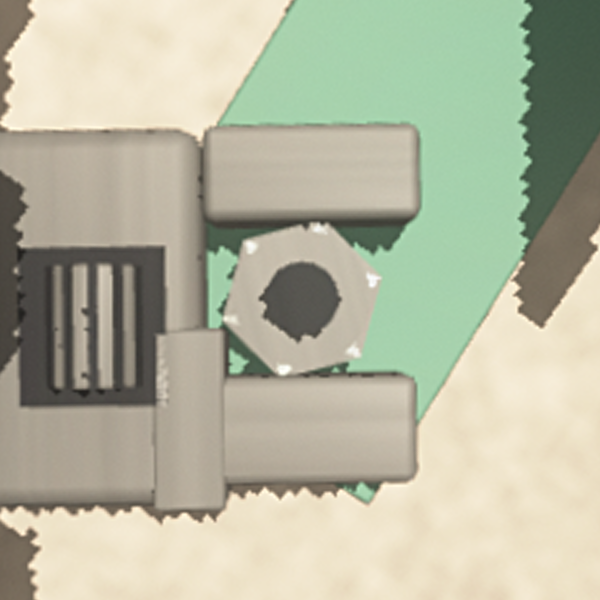

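```bash
python3 arc.py .6016 -.1412 .0833 3
```

```text
[ 4.02 -4.71] [ 0.54707628 -0.19179427]
[ 4.4  -4.36] [ 0.55147497 -0.19615542]
[ 4.75 -3.98] [ 0.55622127 -0.20013545]
```

>>> move_arm(rows=[4,-4.7,0,0,0,0.083,1,4.4,-4.4,0,0,0,0.083,1,4.7,-4,0,0,0,0.083,1,0,0,0,0,0,0,1,0,0,0,0,0,0,1])

```text
time: 22.3
position: [0.557, -0.1997, 0.0081]
tool_rot: [0.909, 0.417, 0.0, -0.001]
ft_force: [-3.2, 3.8, -2.7]
grip_width: 0.0191
```

```bash
python3 nut.py n16 .6016 -.1412;  python3 -c "
from rig import robot; o=robot.get_obs(); print(o['moment'],o['ft_force'],o['grip_width'])"; python3 jaw.py 2>/dev/null | tail -6
```

```text
[ 557.04 -199.67    8.11] yaw 49.31602854018637 F [-3.23  3.78 -2.65]
n 2407 normal deg (mod60) 19.0 widths [27.37 29.31 25.65] centre [ 600.96 -141.99] mean [ 601.54 -141.27   14.71]
stud [ 601.75 -141.15   17.33]
hex in tool frame [72.38 -4.29  0.06]
stud in tool frame [73.52 -4.25  0.06]
[0.77430994 0.46156363 0.3067241 ] [-1.94924084  3.87049627 -2.74344256] 0.01947450326720459
84.0 [-32.1    1.19   8.91  26.93] gap 7.73 z -10.13
86.0 [-32.47  -2.94   8.85  26.41] gap 11.79 z -10.19
88.0 [-31.94 -16.32   8.85  26.43] gap 25.17 z -10.36
90.0 [-31.87 -16.5    8.93  26.44] gap 25.43 z -10.26
92.0 [-32.02 -16.92   9.69  25.93] gap 26.61 z -9.59
slopes deg -5.252504084064963 2.8496559299052575 mid at 75: -3.4388841606755225
```

View pics/n16_o.png

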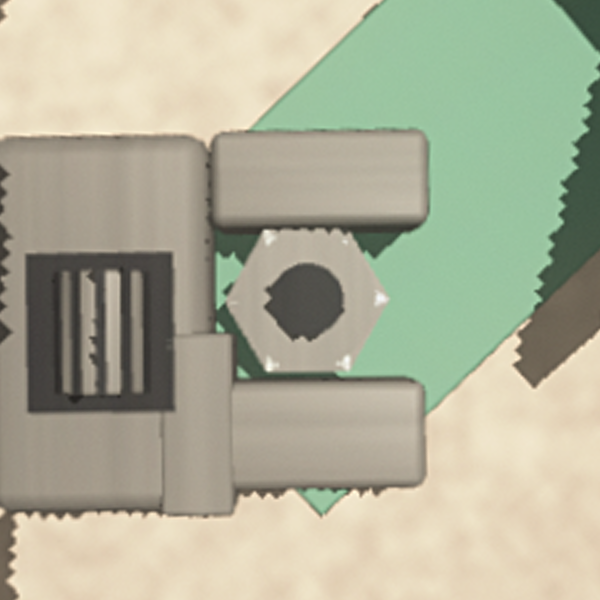

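>>> move_arm(rows=[0,0,-1,0,0,0,1,0,0,-1,0,0,0,1,0,0,0,0,0,0,1])

```text
time: 22.7
position: [0.5568, -0.2001, 0.0063]
tool_rot: [0.909, 0.417, -0.0, -0.0]
ft_force: [-4.3, 4.2, -2.0]
grip_width: 0.0197
```

>>> move_arm(rows=[0,0,-0.8,0,0,0,1,0,0,0,0,0,0,0.45,0,0,0,0,0,0,0.45,0,0,10,0,0,0,0.45,0,0,20,0,0,0,0.45,7,8,2,0,0,0,1,7,8,0,0,0,0,1,7,8,0,0,0,0,1,0,0,0,0,0,0,1])

```text
time: 23.6
position: [0.5792, -0.1749, 0.037]
tool_rot: [0.908, 0.418, 0.0, -0.0]
ft_force: [0.1, 0.2, -0.0]
grip_width: 0.0236
```

```bash
python3 nut.py n17 .6016 -.1412; python3 jaw.py 2>/dev/null|head -12
```

```text
[ 579.17 -174.87   37.03] yaw 49.469774664904854 F [ 0.14  0.21 -0.03]
n 1872 normal deg (mod60) 29.999999999999996 widths [25.85 30.94 31.16] centre [ 601.67 -141.39] mean [ 601.79 -140.98   14.84]
stud [ 601.82 -141.14   17.27]
hex in tool frame [40.07 -4.66  0.01]
stud in tool frame [40.35 -4.7   0.01]
tool yaw deg 49.4611161610961
z bands [(40, np.float64(-19.56)), (60, np.float64(-19.69)), (70, np.float64(nan)), (80, np.float64(nan)), (90, np.float64(nan))]
```

View pics/n17_w.png

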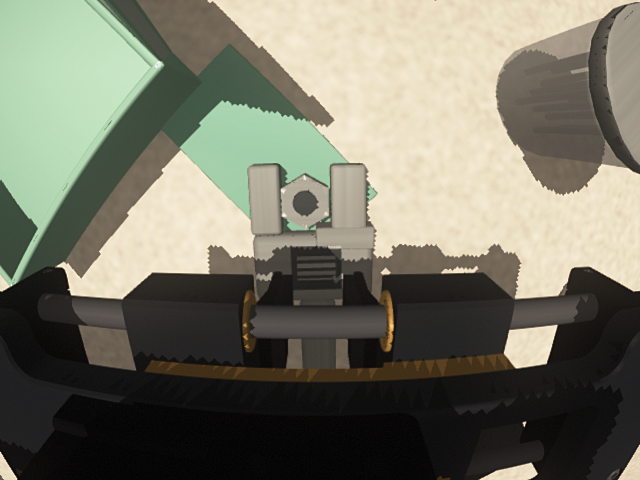

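>>> move_arm(rows=[0,0,-8,0,0,0,1,0,0,-6,0,0,0,1,0,0,0,0,0,0,1,0,0,-2,0,0,0,1,0,0,0,0,0,0,1])

```text
time: 24.2
position: [0.5778, -0.1767, 0.022]
tool_rot: [0.909, 0.417, -0.0, -0.0]
ft_force: [-1.8, 0.1, 3.2]
grip_width: 0.0005
```

>>> move_arm(rows=[0,0,-1.4,0,0,0,1,2.1,2.5,0,0,0,0,1,2.1,2.5,0,0,0,0,1,0,0,0,0,0,0,1])

```text
time: 24.6
position: [0.5817, -0.172, 0.0217]
tool_rot: [0.909, 0.418, -0.001, 0.0]
ft_force: [-4.0, -1.2, 12.1]
grip_width: 0.0002
```

>>> move_arm(rows=[2.1,2.5,0,0,0,0,1,2.1,2.5,0,0,0,0,1,0,0,0,0,0,0,1])

```text
time: 24.9
position: [0.5853, -0.1678, 0.0217]
tool_rot: [0.908, 0.418, -0.001, 0.0]
ft_force: [-5.1, -3.2, 12.0]
grip_width: 0.0006
```

```bash
python3 nut.py n18 .6016 -.1412
```

```text
[ 585.34 -167.77   21.72] yaw 49.43048179758686 F [-5.07 -3.18 12.05]
n 2201 normal deg (mod60) 21.5 widths [29.01 30.11 31.2 ] centre [ 601.56 -141.57] mean [ 602.04 -140.95   14.9 ]
stud [ 601.95 -141.09   17.3 ]
hex in tool frame [30.45 -4.71 -0.09]
stud in tool frame [31.07 -4.73 -0.09]
```

View pics/n18_o.png

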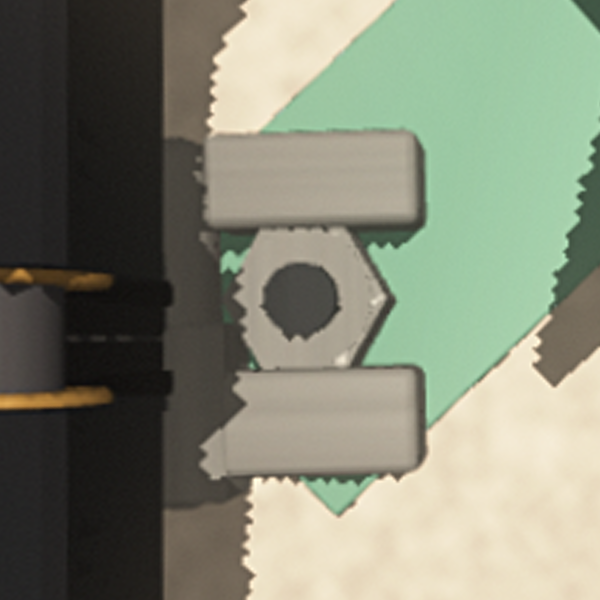

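>>> move_arm(rows=[0,0,15,0,0,0,0.45,-9.5,-10.8,0,0,0,0,0.45,-9.5,-10.8,0,0,0,0,0.45,-9.5,-10.7,0,0,0,0,0.45,0,0,-10,0,0,0,0.45,0,0,-10,0,0,0,0.45,0,0,-9,0,0,0,0.45,0,0,0,0,0,0,1,0,0,0,0,0,0,1,0,0,0,0,0,0,1,0,0,0,0,0,0,1,0,0,0,0,0,0,1], grip_force=50)

```text
time: 26.15
position: [0.5586, -0.1989, 0.0065]
tool_rot: [0.909, 0.418, 0.0, 0.001]
ft_force: [0.4, -0.1, -0.6]
grip_width: 0.0194
```

```bash
python3 nut.py n19 .6016 -.1412; python3 -c "
from rig import robot; o=robot.get_obs(); print(o['moment'],o['ft_force'],o['grip_width'])"; python3 jaw.py 2>/dev/null|tail -5;python3 arc.py .6016 -.1412 -.05 8
```

```text
[ 558.58 -198.88    6.53] yaw 49.398365272244135 F [ 0.37 -0.12 -0.59]
n 2898 normal deg (mod60) 33.0 widths [26.33 30.98 31.48] centre [ 601.46 -141.29] mean [ 601.7  -141.37   14.89]
stud [ 601.91 -141.12   17.29]
hex in tool frame [71.64 -4.92  0.  ]
stud in tool frame [72.06 -4.69  0.  ]
[ 0.0100326 -0.0003202  0.1203171] [0.14723458 0.28506183 0.20869709] 0.019345813692113384
84.0 [-33.1   -2.88   6.85  23.96] gap 9.73 z -9.95
86.0 [-33.05 -17.03   6.45  24.8 ] gap 23.47 z -9.93
88.0 [-32.26 -16.99   6.45  24.54] gap 23.44 z -9.89
90.0 [-32.67 -17.55   7.28  24.08] gap 24.83 z -9.03
slopes deg 1.1462315427850418 0.2477107297350076 mid at 75: -5.437541938999729
[-2.83  2.22] [ 0.55574355 -0.19666988]
[-2.72  2.36] [ 0.55302852 -0.19430869]
[-2.59  2.49] [ 0.55043489 -0.19181475]
[-2.47  2.62] [ 0.54796915 -0.18919431]
[-2.33  2.74] [ 0.54563746 -0.1864539 ]
[-2.19  2.85] [ 0.54344565 -0.18360039]
[-2.05  2.96] [ 0.54139919 -0.18064089]
[-1.9   3.06] [ 0.5395032  -0.17758281]
```

View pics/n19_o.png

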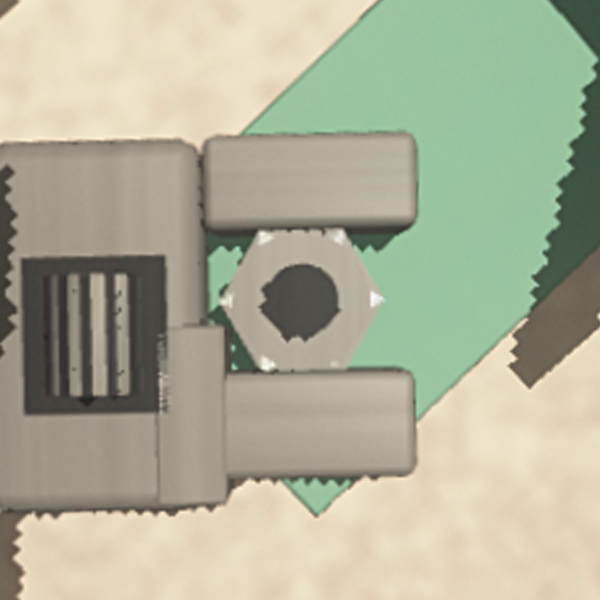

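>>> move_arm(rows=[0,0,1,0,0,0,1,-2.8,2.2,0,0,0,-0.05,1,-2.7,2.4,0,0,0,-0.05,1,0,0,0,0,0,0,1])

```text
time: 26.65
position: [0.5527, -0.1943, 0.007]
tool_rot: [0.928, 0.372, 0.0, 0.0]
ft_force: [1.1, -0.3, -2.4]
grip_width: 0.0194
```

```bash
python3 nut.py n20 .6016 -.1412; python3 -c "
from rig import robot; o=robot.get_obs(); print(o['moment'],o['ft_force'],o['grip_width'])"; python3 jaw.py 2>/dev/null|tail -5
```

```text
[ 552.66 -194.25    7.02] yaw 43.643315570981514 F [ 1.11 -0.33 -2.45]
n 2799 normal deg (mod60) 29.500000000000004 widths [25.44 31.43 31.35] centre [ 601.68 -141.24] mean [ 601.78 -141.33   14.87]
stud [ 601.73 -141.17   17.28]
hex in tool frame [72.06 -4.53 -0.  ]
stud in tool frame [72.15 -4.54 -0.  ]
[-0.15523117 -0.04975785  0.15410434] [ 1.5321144  -0.23144371 -3.5314448 ] 0.019554784256522333
84.0 [-32.68  -2.57   7.31  24.87] gap 9.88 z -9.34
86.0 [-33.1  -16.99   7.32  25.06] gap 24.3 z -9.53
88.0 [-32.9  -17.02   6.86  25.1 ] gap 23.88 z -9.41
90.0 [-32.11 -17.69   8.04  24.25] gap 25.73 z -8.82
slopes deg -1.1089692567660787 -13.10269212244993 mid at 75: -3.345340080968766
```

View pics/n20_o.png

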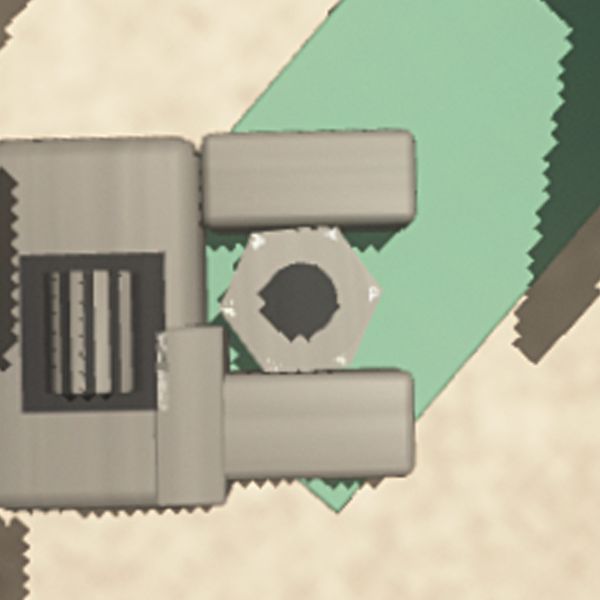

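>>> move_arm(rows=[-2.6,2.5,0,0,0,-0.05,1,-2.5,2.6,0,0,0,-0.05,1,0,0,0,0,0,0,1])

```text
time: 27.05
position: [0.5473, -0.189, 0.007]
tool_rot: [0.946, 0.325, -0.0, -0.0]
ft_force: [0.8, -0.9, -3.4]
grip_width: 0.0193
```

```bash
python3 nut.py n21 .6016 -.1412; python3 -c "
from rig import robot; o=robot.get_obs(); print(o['moment'],o['ft_force'],o['grip_width'])"; python3 jaw.py 2>/dev/null|tail -5
```

```text
[ 547.25 -188.95    7.04] yaw 37.94380548872761 F [ 0.83 -0.91 -3.45]
n 2748 normal deg (mod60) 23.0 widths [24.99 30.97 31.33] centre [ 601.59 -141.31] mean [ 601.66 -141.2    14.82]
stud [ 601.78 -141.02   17.29]
hex in tool frame [72.15 -4.15 -0.02]
stud in tool frame [72.48 -4.27 -0.02]
[-0.08813204  0.02210853  0.12255279] [ 0.54979582 -0.14908922 -3.22275086] 0.01933093833102412
84.0 [-32.83  -1.37   7.99  25.23] gap 9.36 z -9.42
86.0 [-33.43 -17.02   7.98  25.11] gap 25.0 z -9.53
88.0 [-33.24 -17.14   7.99  25.76] gap 25.13 z -9.46
90.0 [-31.93 -17.52   8.37  24.96] gap 25.89 z -8.97
slopes deg -3.443759111115048 0.1768938327667259 mid at 75: -4.1787957232396025
```

View pics/n21_o.png

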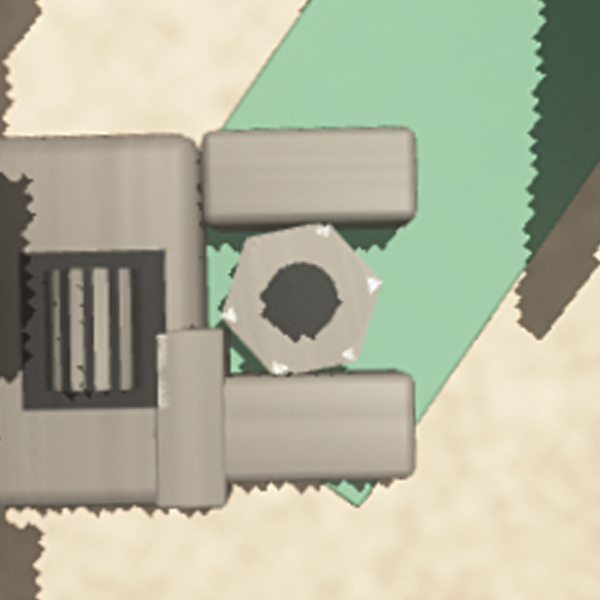

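```bash
python3 arc.py .6016 -.1412 .1 2
```

```text
[ 5.05 -5.18] [ 0.55235119 -0.19420227]
[ 5.54 -4.65] [ 0.55788862 -0.19885415]
```

>>> move_arm(rows=[5,-5.2,0,0,0,0.1,1,5.5,-4.7,0,0,0,0.1,1,0,0,0,0,0,0,1,-3.3,-3.8,0,0,0,0,1,-6.5,-7.6,0,0,0,0,1,-6.5,-7.6,0,0,0,0,1,-6.5,-7.6,0,0,0,0,1,-6.5,-7.6,10,0,0,0,1,0,0,20,0,0,0,1,0,0,20,0,0,0,1])

```text
time: 28.15
position: [0.5276, -0.234, 0.0579]
tool_rot: [0.909, 0.417, -0.0, -0.0]
ft_force: [-0.4, 0.0, -2.4]
grip_width: 0.0192
```

```bash
python3 nut.py n22 .6016 -.1412; python3 jaw.py 2>/dev/null|tail -12
```

```text
[ 527.61 -233.97   57.94] yaw 49.25125072592709 F [-0.41  0.01 -2.37]
n 1298 normal deg (mod60) 20.0 widths [24.24 24.26 23.98] centre [ 601.6  -141.16] mean [ 601.25 -141.66   14.63]
stud [ 601.56 -141.23   17.28]
hex in tool frame [118.61  -4.53  -0.  ]
stud in tool frame [118.53  -4.51  -0.  ]
70.0 [-32.64 -16.18   8.5   26.32] gap 24.68 z -9.7
72.0 [-31.9  -16.33   8.49  25.73] gap 24.81 z -9.66
74.0 [-32.15 -16.41   8.46  25.66] gap 24.87 z -9.64
76.0 [-32.44 -16.43   8.25  26.57] gap 24.68 z -9.72
78.0 [-32.1  -16.19   8.24  26.2 ] gap 24.44 z -9.72
80.0 [-32.11 -16.23   8.24  26.24] gap 24.47 z -9.76
82.0 [-32.19 -16.29   8.24  26.24] gap 24.53 z -9.82
84.0 [-32.18 -16.37   8.46  25.85] gap 24.83 z -9.84
86.0 [-32.74 -16.38   8.25  25.83] gap 24.63 z -9.83
88.0 [-32.25 -16.56   8.19  25.75] gap 24.75 z -9.77
90.0 [-31.38 -16.99   9.3   25.05] gap 26.29 z -9.08
slopes deg -0.6935706174589408 -0.6196845836179795 mid at 75: -3.9460334331447733
```

View pics/n22_o.png

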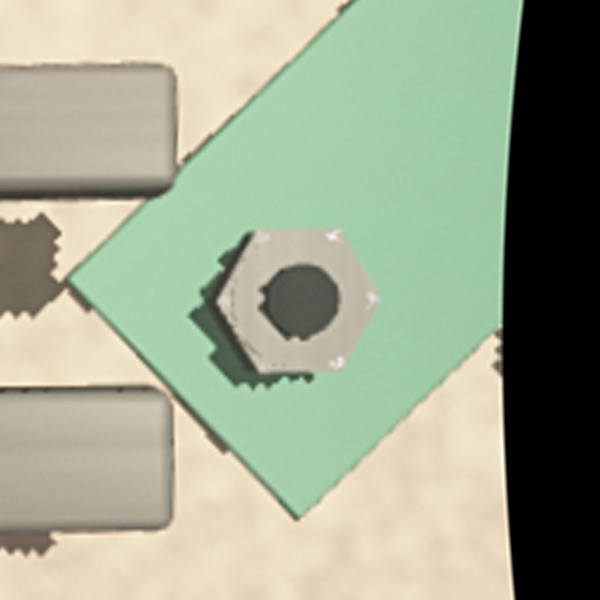

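>>> move_arm(rows=[-1.9,-14.7,0,0,0,-0.118,1,-1.9,-14.7,0,0,0,-0.118,1,-1.9,-14.7,0,0,0,-0.118,1,-1.9,-14.7,0,0,0,-0.118,1,-1.9,-14.7,0,0,0,-0.118,1,-1.9,-14.7,0,0,0,-0.118,1,-1.9,-14.7,0,0,0,-0.118,1,-2,-14.7,0,0,0,-0.118,1,-2,-14.6,0,0,0,-0.118,1,0,0,-20,0,0,0,1,0,0,-20,0,0,0,1,0,0,-9,0,0,0,1])

```text
time: 29.45
position: [0.5095, -0.3644, 0.0058]
tool_rot: [0.995, -0.101, -0.002, -0.001]
ft_force: [-0.1, 2.3, 12.1]
grip_width: 0.0196
```

>>> move_arm(rows=[0,0,0,0,0,0,1,0,0,-1,0,0,0,1,0,0,-1,0,0,0,1,0,0,0,0,0,0,1])

```text
time: 29.85
position: [0.5115, -0.3654, 0.0064]
tool_rot: [0.995, -0.1, 0.0, 0.0]
ft_force: [-0.2, 0.2, -4.0]
grip_width: 0.0191
```

```bash
python3 b.py w20.png
```

```text
[ 0.5115 -0.3654  0.0064] [ 0.995  -0.1001  0.0002  0.0002]
```

View pics/w20.png

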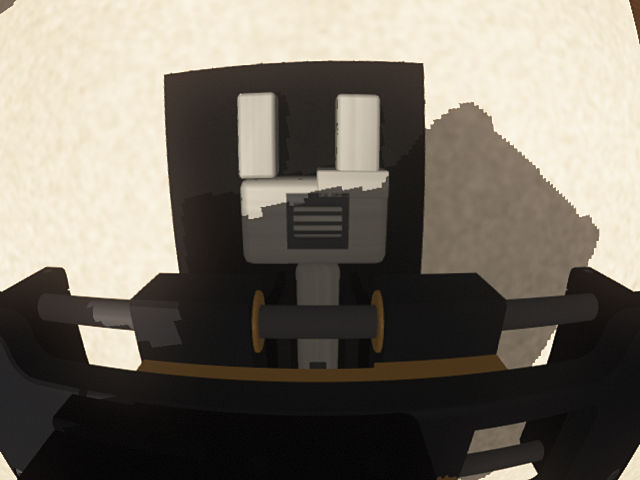

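>>> move_arm(rows=[0,0,-0.8,0,0,0,1,0,0,-0.5,0,0,0,1,0,0,0,0,0,0,0.45,0,0,0,0,0,0,0.45,0,0,10,0,0,0,0.45,0,0,20,0,0,0,0.45,0,0,0,0,0,0,1])

```text
time: 30.6
position: [0.5131, -0.3671, 0.0377]
tool_rot: [0.995, -0.1, 0.002, 0.002]
ft_force: [0.5, -0.8, -0.0]
grip_width: 0.0429
```

Run:
```python
from h import *
np.set_printoptions(precision=4,suppress=True)
d=snap('wrist','w21.png'); o=d['obs']; P=cloud(d).reshape(-1,3); R=Rn.from_quat(o['tool_rot']).as_matrix(); p=np.array(o['position']); print(p,np.degrees(np.arctan2(R[1,0],R[0,0])))
T=(P-p)@R*1e3; z=P[:,2]
m=(abs(T[:,1])<45)&(z>.009)&(z<.03)
for a in np.arange(30,100,4.):
    k=m&(T[:,0]>a)&(T[:,0]<a+4); y=np.sort(T[k,1])
    if len(y)<5: continue
    g=np.diff(y); i=g.argmax(); print(a,y[[0,i,i+1,-1]].round(1),'gap',g[i].round(2),'z',np.round([z[k].min(),np.median(z[k]),z[k].max()],4))
w=(z>.0182)&(abs(T[:,1])<20)&(T[:,0]>20)&(T[:,0]<75)&(z<.03); print('worm',T[w].mean(0),w.sum(), P[w].mean(0))
```

```text
[ 0.5131 -0.3671  0.0377] -11.500424481517667
30.0 [-33.8   0.4   0.8  28.4] gap 0.49 z [0.0102 0.0157 0.0213]
34.0 [-33.3 -11.2 -10.6  28.8] gap 0.63 z [0.0113 0.0158 0.0218]
38.0 [-33.8 -33.8 -33.1  28.8] gap 0.69 z [0.0109 0.0158 0.0222]
42.0 [-33.7 -33.4 -32.7  28.6] gap 0.67 z [0.0115 0.0157 0.021 ]
46.0 [-33.5  -0.1   0.4  28.5] gap 0.49 z [0.0119 0.0156 0.0175]
50.0 [-33.3  -1.1  -0.6  28.4] gap 0.49 z [0.0115 0.0154 0.0177]
54.0 [-34.  -33.9 -33.3  28.4] gap 0.59 z [0.0092 0.0154 0.0179]
58.0 [-34.  -17.9  -0.6  28.1] gap 17.24 z [0.0092 0.0153 0.0172]
62.0 [-33.7 -17.9   6.8  24.4] gap 24.71 z [0.0101 0.0154 0.0171]
66.0 [-33.8 -18.    6.8  24.2] gap 24.81 z [0.0117 0.0154 0.0174]
70.0 [-33.6 -17.5   6.8  24.8] gap 24.32 z [0.0109 0.0154 0.0175]
74.0 [-34.  -17.5   6.8  24.8] gap 24.35 z [0.0103 0.0154 0.0174]
78.0 [-34.1 -17.8   6.9  24.7] gap 24.61 z [0.0093 0.0154 0.0182]
82.0 [-33.4 -17.8   6.9  24.6] gap 24.69 z [0.009  0.0155 0.0176]
86.0 [-34.  -17.9   6.9  24.1] gap 24.79 z [0.009  0.0154 0.017 ]
90.0 [-32.7 -19.3 -18.4 -18.4] gap 0.91 z [0.013  0.015  0.0162]
worm [37.5715 -0.9035 18.2137] 850 [ 0.5502 -0.3738  0.0197]
```

View pics/w21.png

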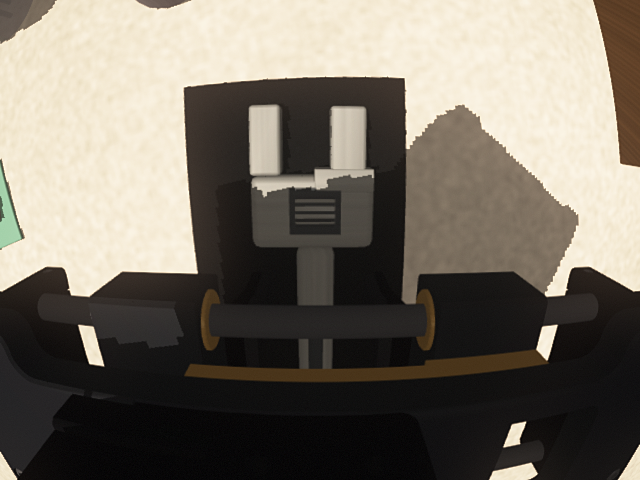

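>>> move_arm(rows=[18,-3.6,0,0,0,0,1,17,-3.6,0,0,0,0,1,0,0,-8,0,0,0,1,0,0,0,0,0,0,1,0,0,0,0,0,0,1])

```text
time: 31.15
position: [0.5447, -0.3715, 0.0255]
tool_rot: [0.995, -0.1, -0.002, -0.001]
ft_force: [0.2, -0.6, 1.5]
grip_width: 0.0048
```

>>> move_arm(rows=[0,0,-2,0,0,0,1,0,0,0,0,0,0,1,0,0,-2.5,0,0,0,1,0,0,0,0,0,0,1])

```text
time: 31.55
position: [0.5461, -0.3725, 0.0221]
tool_rot: [0.995, -0.1, -0.0, -0.0]
ft_force: [-0.2, 1.2, 0.2]
grip_width: 0.0004
```

>>> move_arm(rows=[0,0,-2.2,0,0,0,1,0,0,0,0,0,0,1,2,-0.4,0,0,0,0,1,2,-0.4,0,0,0,0,1,0,0,0,0,0,0,1])

```text
time: 32.05
position: [0.5496, -0.3734, 0.0211]
tool_rot: [0.995, -0.1, -0.001, -0.0]
ft_force: [-3.1, 1.3, 5.3]
grip_width: 0.0007
```

```bash
cat > gapt.py <<'E'
from h import *
import sys
d=snap('wrist',sys.argv[1]); o=d['obs']; P=cloud(d).reshape(-1,3); R=Rn.from_quat(o['tool_rot']).as_matrix(); p=np.array(o['position'])
T=(P-p)@R*1e3; z=P[:,2]
m=(abs(T[:,1])<45)&(z>.009)&(z<.03); G=[]
for a in np.arange(20,100,3.):
    k=m&(T[:,0]>a)&(T[:,0]<a+3); y=np.sort(T[k,1])
    if len(y)<15: continue
    g=np.diff(y); i=g.argmax()
    if g[i]>20 and y[-1]>15: G.append(g[i])
print(np.round(G,2),np.median(G), o['position'],o['ft_force'])
E
python3 gapt.py w22.png
```

```text
[23.98 23.88 23.89 23.77 23.8  23.79 23.78 23.83 23.81 23.9  25.58] 23.82539721450674 [ 0.54955435 -0.37336267  0.0210612 ] [-3.07591704  1.27825694  5.29317136]
```

>>> move_arm(rows=[0,0,20,0,0,0,0.5,0,0,40,0,0,0,0.5,0,0,45,0,0,0,0.5,0,0,45,0,0,0,0.5,-10,40,30,0,0,0,0.5])

```text
time: 32.6
position: [0.5433, -0.3399, 0.2037]
tool_rot: [0.995, -0.102, 0.005, 0.004]
ft_force: [0.4, 0.5, 0.9]
grip_width: 0.0326
```

Run:
```python
from h import *
np.set_printoptions(precision=4,suppress=True)
for c in ('top','scene'):
    d=snap(c,c+'5.png')
    for n in ['comb','tweezers','brush','cream','button_pivot','flap_edge','wrench','tumbler']:
        for r in robot.spot_point(c,n)[:2]:
            p=r['at']; z={'comb':0,'tweezers':0,'cream':0,'button_pivot':.075}.get(n,0); print(c,n,np.round(p,1),round(r['conf'],2),atz(d,p,z), 'dp',deproj(d,p))
```

```text
top comb [135.2 306.3] 0.89 [0.4516 0.3977 0.    ] dp [0.4512 0.3958 0.0053]
top tweezers [187.9 305.4] 0.64 [0.4527 0.2805 0.    ] dp [0.4526 0.2802 0.0012]
top brush [188.7 304.9] 0.16 [0.4538 0.2788 0.    ] dp [0.4536 0.2782 0.0022]
top cream [141.4 247.2] 0.6 [0.5854 0.3923 0.    ] dp [0.5784 0.3795 0.0362]
top cream [469.1 288.5] 0.19 [ 0.4857 -0.3481  0.    ] dp [ 0.4858 -0.3484 -0.0008]
top button_pivot [291.8 312. ] 0.53 [0.4319 0.0456 0.075 ] dp [0.4314 0.0451 0.0846]
top flap_edge [277.5 204.8] 0.56 [0.6833 0.083  0.    ] dp [0.6245 0.0666 0.2089]
top wrench [477.2 286.8] 0.65 [ 0.4894 -0.3666  0.    ] dp [ 0.4874 -0.3607  0.0182]
top tumbler [236.1 345.5] 0.71 [0.3645 0.1711 0.    ] dp [0.3646 0.1704 0.0044]
top tumbler [482.6 260.4] 0.56 [ 0.5492 -0.3832  0.    ] dp [ 0.4593 -0.1935  0.5586]
scene comb [499.  283.3] 0.8 [0.4338 0.3903 0.    ] dp [0.4389 0.3894 0.0057]
scene tweezers [452.1 273.1] 0.54 [0.4523 0.2813 0.    ] dp [0.4607 0.281  0.0096]
scene tweezers [490.5 335.1] 0.33 [0.5847 0.3982 0.    ] dp [0.6097 0.3925 0.035 ]
scene brush [449.6 380.6] 0.46 [0.7257 0.3429 0.    ] dp [0.7439 0.3396 0.033 ]
scene cream [489.8 335.8] 0.6 [0.5871 0.3972 0.    ] dp [0.6094 0.3921 0.0314]
scene button_pivot [365.3 214.8] 0.49 [0.4305 0.0394 0.075 ] dp [0.4364 0.0411 0.0809]
scene flap_edge [345.4 231.1] 0.86 [ 0.4368 -0.0069  0.    ] dp [0.6237 0.0586 0.2105]
scene wrench [216.5 200.5] 0.81 [ 0.4862 -0.3765  0.    ] dp [ 0.4997 -0.3645  0.0162]
scene wrench [345.4 235.3] 0.74 [ 0.4506 -0.0011  0.    ] dp [0.6269 0.0605 0.2021]
scene tumbler [421.5 236.1] 0.61 [0.3663 0.1793 0.    ] dp [0.3962 0.1821 0.0308]
```

View pics/top5.png

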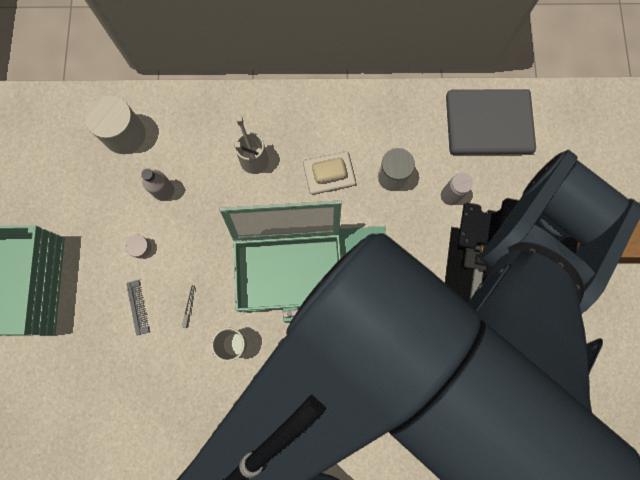

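>>> move_arm(rows=[-8,28,0,0,0,0.145,0.3,-8,28,0,0,0,0.145,0.3,-8,28,0,0,0,0.145,0.3,-8,28,0,0,0,0.145,0.3,-8,28,0,0,0,0.145,0.3,-8,28,0,0,0,0.145,0.3,-8,28,0,0,0,0.145,0.3,-8,28,0,0,0,0.145,0.3,-8,28,0,0,0,0.145,0.3,-8,28,0,0,0,0.145,0.3,-4,28,0,0,0,0.145,0.3,0,28,0,0,0,0.145,0.3])

```text
time: 34.7
position: [0.4558, 0.003, 0.1999]
tool_rot: [0.716, 0.698, 0.0, 0.0]
ft_force: [0.6, 0.0, -0.2]
grip_width: 0.0609
```

>>> move_arm(rows=[0,28,0,0,0,0.145,0.3,0,28,0,0,0,0.145,0.3,0,28,0,0,0,0.145,0.3,0,28,0,0,0,0.145,0.3,0,28,0,0,0,0.145,0.3,0,28,0,0,0,0.145,0.3,0,28,0,0,0,0.145,0.3,0,28,0,0,0,0.145,0.3,0,28,0,0,0,0.145,0.3,0,28,0,0,0,0.145,0.3,0,28,0,0,0,0.145,0.3,0,0,0,0,0,0,0.3])

```text
time: 35.9
position: [0.4569, 0.3129, 0.1999]
tool_rot: [0.001, 1.0, 0.001, 0.001]
ft_force: [0.1, 0.4, -0.4]
grip_width: 0.061
```

```bash
python3 b.py w30.png comb tweezers cream
```

```text
[0.4569 0.3129 0.1999] [0.0013 1.     0.0009 0.001 ]
comb [396.3 205. ] 0.57 atz [0.4508 0.3911 0.    ] dp [0.4503 0.3905 0.0027]
tweezers [282.8 206.2] 0.9 atz [0.452  0.2779 0.    ] dp [ 0.452   0.2779 -0.    ]
```

View pics/w30.png

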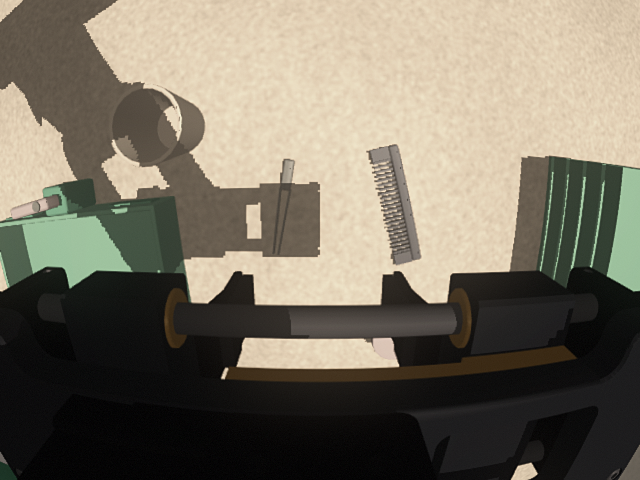

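```bash
cat > item.py <<'E'
from h import *
import sys
np.set_printoptions(precision=4,suppress=True)
d=snap('wrist',sys.argv[1]); P=cloud(d).reshape(-1,3)
for a in sys.argv[2:]:
    x,y,r,zmin=[float(v) for v in a.split(',')]
    m0=(np.hypot(P[:,0]-x,P[:,1]-y)<r); q=P[m0]
    fl=np.median(q[:,2]); m=q[:,2]>fl+zmin; s=q[m]
    s=s[s[:,2]<fl+.05]
    if len(s)<20: print(a,'few',len(s),fl); continue
    rect=cv2.minAreaRect((s[:,:2]*1e4).astype(np.float32)); (cx,cy),(w,h),an=rect
    c=s[:,:2].mean(0); ev,V=np.linalg.eigh(np.cov((s[:,:2]-c).T)); ax=V[:,1]
    print(a,'n',len(s),'floor',fl,'rect c',cx/1e4,cy/1e4,'wh',w/1e4,h/1e4,'ang',an,'mean',c,'axis deg',np.degrees(np.arctan2(ax[1],ax[0])),'top',np.percentile(s[:,2],95))
cv2.imwrite('pics/o_'+sys.argv[1],ortho(d,.455,.33,.004,.1,n=600))
E
python3 item.py w31.png .452,.278,.065,.004 .451,.391,.075,.0035
```

```text
.452,.278,.065,.004 n 39496 floor 0.2959665477786801 rect c 0.43553232421875 0.2742192626953125 wh 0.049485708618164065 0.1299804931640625 ang 12.948841094970703 mean [0.4341 0.2867] axis deg 93.56560483072376 top 0.32050960938193246
.451,.391,.075,.0035 n 25271 floor 0.29181693515471263 rect c 0.4553150390625 0.361112744140625 wh 0.062056475830078124 0.08030858764648438 ang 9.718083381652832 mean [0.4392 0.3559] axis deg 71.9859907686014 top 0.31422509686493383
```

View pics/o_w31.png

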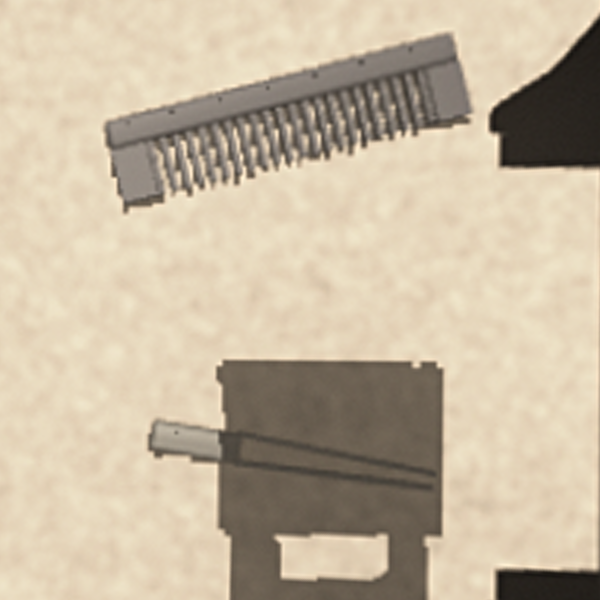

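>>> move_arm(rows=[-2,26,-20,0,0,0.124,0.4,-2,26,-40,0,0,0.124,0.4,-1.7,24.8,-40,0,0,0,0.4,0,0,-40,0,0,0,0.4,0,0,-30,0,0,0,0.4,0,0,-18,0,0,0,0.4,0,0,-8.5,0,0,0,0.4,0,0,0,0,0,0,0.4,0,0,0,0,0,0,0.4], grip_force=15)

```text
time: 37.05
position: [0.4518, 0.3865, 0.004]
tool_rot: [-0.12, 0.993, 0.0, 0.001]
ft_force: [-0.1, -0.1, -0.2]
grip_width: 0.0525
```

>>> move_arm(rows=[0,0,0,0,0,0,1,0,0,0,0,0,0,1,0,0,0,0,0,0,1,0,0,0,0,0,0,1])

```text
time: 37.45
position: [0.4511, 0.3869, 0.0036]
tool_rot: [-0.12, 0.993, 0.0, 0.0]
ft_force: [-0.8, 0.6, -0.3]
grip_width: 0.0283
```

>>> move_arm(rows=[0,0,20,0,0,0,1,0,0,40,0,0,0,1,0,0,40,0,0,0,1,9.4,-38.6,30,0,0,-0.03,1,9.4,-38.6,0,0,0,-0.03,1,9.4,-38.6,0,0,0,-0.03,1,9.4,-38.6,0,0,0,-0.03,1,9.4,-38.6,0,0,0,-0.03,1,9.4,-38.6,0,0,0,-0.03,1,9.4,-38.6,0,0,0,-0.01,1,0,0,0,0,0,0,1,0,0,0,0,0,0,1])

```text
time: 38.65
position: [0.5166, 0.1157, 0.1331]
tool_rot: [-0.024, 1.0, 0.0, -0.0]
ft_force: [-1.0, 0.3, -0.5]
grip_width: 0.0276
```

```bash
python3 b.py w32.png tray_floor organiser
```

```text
[0.5166 0.1157 0.1331] [-0.0241  0.9997  0.0002 -0.0002]
organiser [244.8 222.8] 0.89 atz [0.5161 0.0549 0.    ] dp [0.5149 0.0559 0.0051]
organiser [317.3 289.8] 0.44 atz [0.5721 0.1172 0.    ] dp [0.5157 0.1146 0.1339]
```

View pics/w32.png

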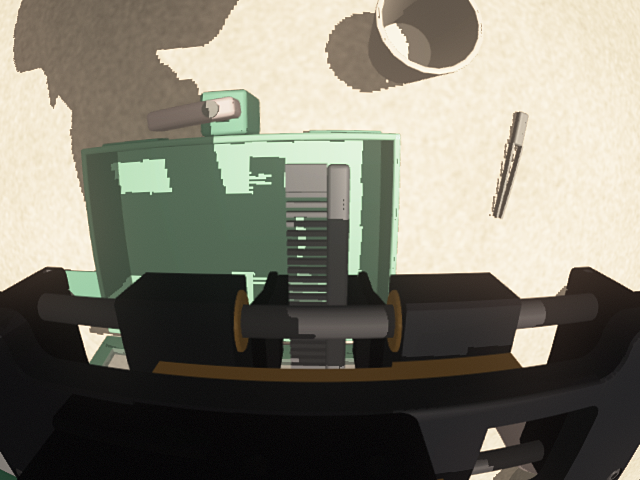

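>>> move_arm(rows=[0,0,-40,0,0,0,1,0,0,-40,0,0,0,1,0,0,-25,0,0,0,1,0,0,-12,0,0,0,1,0,0,-5,0,0,0,1,0,0,0,0,0,0,1])

```text
time: 39.4
position: [0.5167, 0.1171, 0.0111]
tool_rot: [-0.026, 1.0, 0.0, 0.0]
ft_force: [0.5, -0.5, 0.3]
grip_width: 0.0278
```

>>> move_arm(rows=[0,0,0,0,0,0,0.55,0,0,0,0,0,0,0.55,0,0,20,0,0,0,0.55,0,0,40,0,0,0,0.55,0,0,40,0,0,0,0.55,0,0,30,0,0,0,0.55])

```text
time: 40.0
position: [0.5175, 0.1164, 0.1443]
tool_rot: [-0.025, 1.0, -0.0, 0.002]
ft_force: [0.3, -1.2, -0.3]
grip_width: 0.0389
```

```bash
python3 b.py w33.png tweezers cream
```

```text
[0.5175 0.1164 0.1443] [-0.0253  0.9997 -0.      0.002 ]
tweezers [503.8 159.6] 0.89 atz [0.4502 0.2779 0.    ] dp [0.4502 0.2739 0.0074]
cream [569.8 299.5] 0.45 atz [0.5858 0.3918 0.    ] dp [0.4827 0.1821 0.2289]
cream [ 63.2 293.3] 0.3 atz [ 0.606  -0.1545  0.    ] dp [0.4947 0.0336 0.2155]
```

View pics/w33.png

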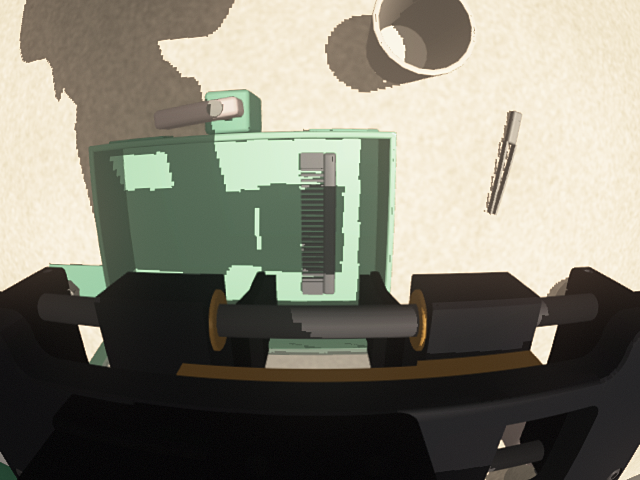

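>>> move_arm(rows=[-12.6,39.6,0,0,0,-0.05,0.55,-12.6,39.6,0,0,0,-0.05,0.55,-12.6,39.6,0,0,0,-0.05,0.55,-12.7,39.6,0,0,0,-0.047,0.55,0,0,-30,0,0,0,0.55,0,0,0,0,0,0,0.55,0,0,0,0,0,0,0.55])

```text
time: 40.85
position: [0.4651, 0.2742, 0.1101]
tool_rot: [0.073, 0.997, -0.001, -0.002]
ft_force: [-0.1, 0.4, 0.3]
grip_width: 0.0393
```

```bash
python3 b.py w34.png tweezers tumbler
python3 - <<'E'
from h import *
d=snap('wrist'); cv2.imwrite('pics/o34.png',ortho(d,.455,.277,.004,.08,n=600))
E
```

```text
[0.4651 0.2742 0.1101] [ 0.0731  0.9973 -0.0008 -0.0016]
tumbler [170.7 132.1] 0.91 atz [0.3695 0.1745 0.    ] dp [0.3776 0.2059 0.078 ]
```

View pics/o34.png

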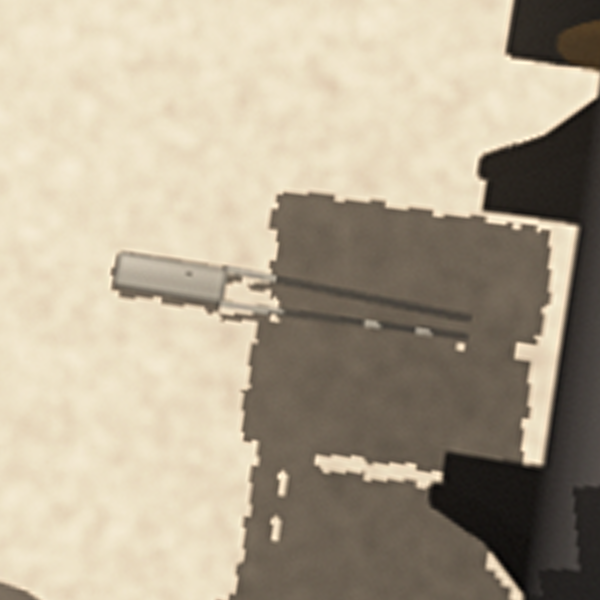

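>>> move_arm(rows=[0,1,-40,0,0,0,0.55,0,0,-35,0,0,0,0.55,0,0,-20,0,0,0,0.55,0,0,-9,0,0,0,0.55,0,0,-4,0,0,0,0.55,0,0,0,0,0,0,0.55,0,0,0,0,0,0,1,0,0,0,0,0,0,1,0,0,0,0,0,0,1,0,0,0,0,0,0,1,0,0,0,0,0,0,1])

```text
time: 42.15
position: [0.4663, 0.276, 0.0034]
tool_rot: [0.073, 0.997, 0.0, 0.0]
ft_force: [0.6, 0.0, 3.1]
grip_width: 0.0099
```

>>> move_arm(rows=[0,0,20,0,0,0,1,0,0,40,0,0,0,1,0,0,40,0,0,0,1,13.1,-41,20,0,0,0.04,1,13.1,-41,0,0,0,0.04,1,13.1,-41,0,0,0,0.04,1,13.1,-41,0,0,0,0.04,1,13.2,-41,0,0,0,0.038,1,0,0,0,0,0,0,1,0,0,0,0,0,0,1])

```text
time: 43.15
position: [0.5317, 0.0699, 0.1229]
tool_rot: [-0.024, 1.0, 0.0, -0.0]
ft_force: [0.0, 0.3, -0.7]
grip_width: 0.0098
```

```bash
python3 b.py w35.png tweezers
```

```text
[0.5317 0.0699 0.1229] [-0.0243  0.9997  0.0002 -0.0003]
tweezers [318.7 261.9] 0.96 atz [0.5583 0.0712 0.    ] dp [0.5567 0.0711 0.0049]
```

View pics/w35.png

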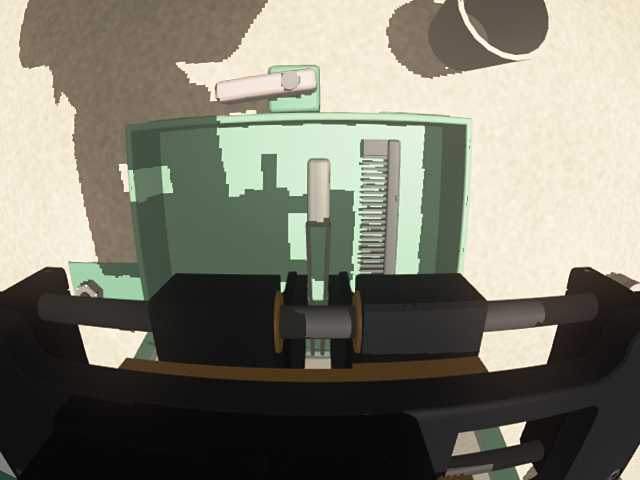

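>>> move_arm(rows=[0,0,-40,0,0,0,1,0,0,-40,0,0,0,1,0,0,-20,0,0,0,1,0,0,-9,0,0,0,1,0,0,-3,0,0,0,1,0,0,0,0,0,0,1,0,0,0,0,0,0,0.7,0,0,0,0,0,0,0.7,0,0,20,0,0,0,0.7,0,0,40,0,0,0,0.7,0,0,40,0,0,0,0.4,0,0,20,0,0,0,0.2])

```text
time: 44.45
position: [0.5336, 0.0707, 0.1351]
tool_rot: [-0.026, 1.0, -0.0, 0.003]
ft_force: [1.1, 0.2, 0.3]
grip_width: 0.0348
```

```bash
python3 b.py w36.png tweezers cream
python3 - <<'E'
from h import *
for c in ('top','scene'):
    d=snap(c,c+'6.png')
    for r in robot.spot_point(c,'cream')[:2]: print(c,r,deproj(d,r['at']))
E
```

```text
[0.5336 0.0707 0.1351] [-0.0258  0.9997 -0.0003  0.0032]
tweezers [317.8 208.5] 0.62 atz [0.5198 0.0691 0.    ] dp [0.519  0.069  0.0042]
cream [607.7 288.7] 0.82 atz [0.5862 0.3942 0.    ] dp [0.494  0.147  0.2232]
top {'at': [142.5, 247.4], 'conf': 0.87} [0.57859264 0.37813899 0.03297471]
scene {'at': [491.6, 334.1], 'conf': 0.62} [0.60460275 0.39458134 0.03263815]
```

View pics/w36.png

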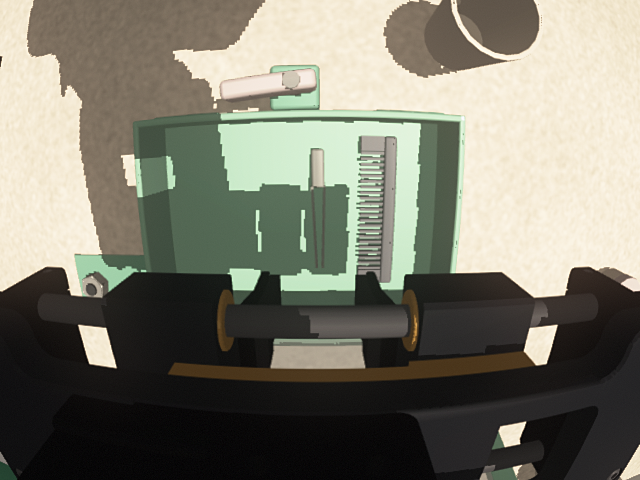

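View pics/top6.png

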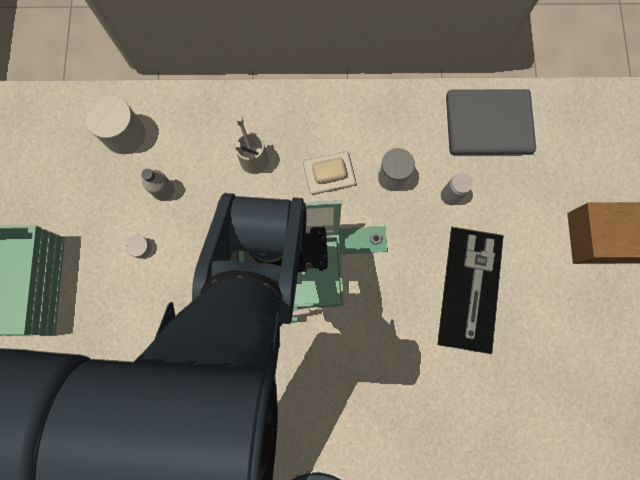

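>>> move_arm(rows=[0,46,10,0,0,0,0,0,46,10,0,0,0,0,0,46,10,0,0,0,0,0,46,0,0,0,0,0,0,46,0,0,0,0,0,10,46,0,0,0,0,0,40,46,0,0,0,0,0,45,0,0,0,0,0,0,0,0,0,0,0,0,0,0,0,0,0,0,0,0])

```text
time: 45.8
position: [0.6192, 0.384, 0.1584]
tool_rot: [-0.025, 1.0, -0.001, -0.002]
ft_force: [-0.2, -0.4, -0.4]
grip_width: 0.087
```

```bash
python3 b.py w37.png cream lotion
python3 - <<'E'
from h import *
np.set_printoptions(precision=4,suppress=True)
d=snap('wrist'); P=cloud(d).reshape(-1,3); m=(np.hypot(P[:,0]-.583,P[:,1]-.39)<.045)&(P[:,2]>.028)&(P[:,2]<.045); q=P[m]; print(m.sum(),q.min(0),q.max(0),cv2.minEnclosingCircle((q[:,:2]*1e4).astype(np.float32)))
E
```

```text
[0.6192 0.384  0.1584] [-0.0255  0.9997 -0.0007 -0.0019]
cream [329.8 183. ] 0.82 atz [0.5854 0.3916 0.    ] dp [0.5816 0.3903 0.0348]
cream [  4.4 107. ] 0.19 atz [0.5015 0.0262 0.    ] dp [0.5022 0.0316 0.0049]
lotion [  4.1 102.9] 0.32 atz [0.4967 0.0254 0.    ] dp [0.4977 0.032  0.0059]
3048 [0.5602 0.3672 0.0297] [0.6094 0.4169 0.0364] ((5846.59326171875, 3918.7138671875), 250.71493530273438)
```

View pics/w37.png

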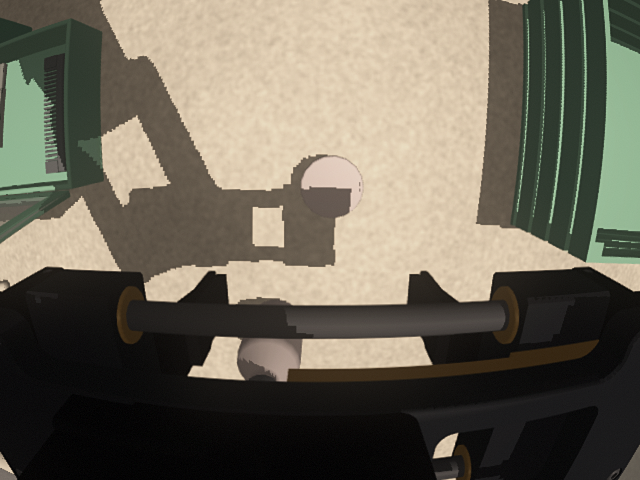

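>>> move_arm(rows=[-17,4,0,0,0,0,0,-17.5,4,-30,0,0,0,0,0,0,-40,0,0,0,0,0,0,-40,0,0,0,0,0,0,-25,0,0,0,0,0,0,-13,0,0,0,0,0,0,0,0,0,0,0,0,0,0,0,0,0,1,0,0,0,0,0,0,1,0,0,0,0,0,0,1,0,0,0,0,0,0,1], grip_force=20)

```text
time: 47.1
position: [0.5858, 0.3929, 0.0145]
tool_rot: [-0.026, 1.0, 0.0, 0.001]
ft_force: [0.4, -0.3, -0.1]
grip_width: 0.0628
```

>>> move_arm(rows=[0,0,0,0,0,0,1,0,0,0,0,0,0,1,0,0,0,0,0,0,1,0,0,10,0,0,0,1])

```text
time: 47.5
position: [0.5837, 0.3919, 0.0217]
tool_rot: [-0.026, 1.0, -0.001, -0.002]
ft_force: [-1.0, -0.2, -0.7]
grip_width: 0.0486
```

>>> move_arm(rows=[-5,0,40,0,0,0,1,-20,-20,50,0,0,0,1,-30,-33,15,0,0,0,1,-8,-42,0,0,0,0,1,0,-42,0,0,0,0,1,0,-42,0,0,0,0,1,0,-42,0,0,0,0,1,0,-42,0,0,0,0,1,0,-42,0,0,0,0,1,0,-42,0,0,0,0,1,0,-40,0,0,0,0,1,0,0,0,0,0,0,1])

```text
time: 48.7
position: [0.5257, 0.0034, 0.1222]
tool_rot: [-0.023, 1.0, -0.001, 0.001]
ft_force: [0.7, 0.0, -1.3]
grip_width: 0.0489
```

```bash
python3 b.py w38.png
```

```text
[0.5257 0.0034 0.1222] [-0.023   0.9997 -0.0009  0.001 ]
```

View pics/w38.png

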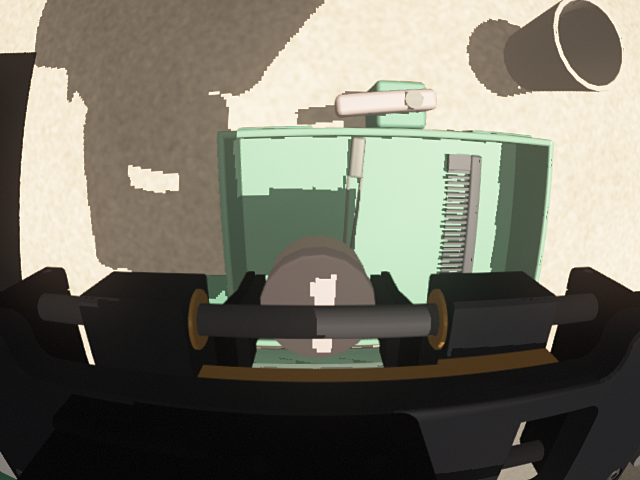

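Run:
```python
from h import *
d=snap('wrist'); cv2.imwrite('pics/o38.png',ortho(d,.5,.05,.012,.12,n=600))
```

```text
(no output)
```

View pics/o38.png

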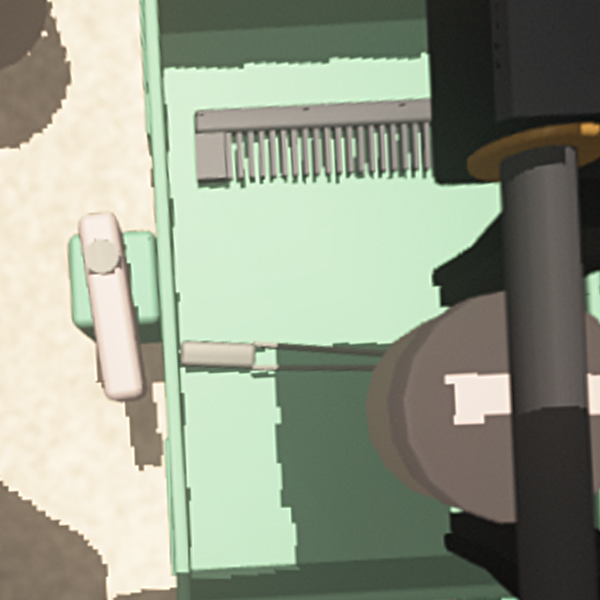

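>>> move_arm(rows=[-3,-9.4,-20,0,0,0,1,0,0,-35,0,0,0,1,0,0,-25,0,0,0,1,0,0,-12,0,0,0,1,0,0,0,0,0,0,1,0,0,0,0,0,0,1])

```text
time: 49.4
position: [0.5221, -0.0005, 0.0301]
tool_rot: [-0.026, 1.0, -0.0, 0.0]
ft_force: [-0.5, 1.2, 0.5]
grip_width: 0.0487
```

>>> move_arm(rows=[0,-5.5,0,0,0,0,1,0,0,0,0,0,0,1,0,0,-5,0,0,0,1,0,0,-3,0,0,0,1,0,0,0,0,0,0,1])

```text
time: 49.9
position: [0.5213, -0.0067, 0.0212]
tool_rot: [-0.026, 1.0, 0.0, -0.0]
ft_force: [0.1, 0.7, -0.9]
grip_width: 0.0488
```

>>> move_arm(rows=[0,0,0,0,0,0,0.35,0,0,0,0,0,0,0.35,0,0,15,0,0,0,0.35,0,0,30,0,0,0,0.35,0,0,40,0,0,0,0.35,0,0,30,0,0,0,0.35,0,0,0,0,0,0,0.35])

```text
time: 50.6
position: [0.5247, -0.0073, 0.1407]
tool_rot: [-0.026, 1.0, -0.001, 0.005]
ft_force: [0.7, -0.6, 0.2]
grip_width: 0.0564
```

```bash
python3 b.py w39.png
python3 - <<'E'
from h import *
d=snap('wrist'); cv2.imwrite('pics/o39.png',ortho(d,.5,.05,.012,.12,n=600))
E
```

```text
[ 0.5247 -0.0073  0.1407] [-0.026   0.9996 -0.0012  0.0047]
```

View pics/w39.png

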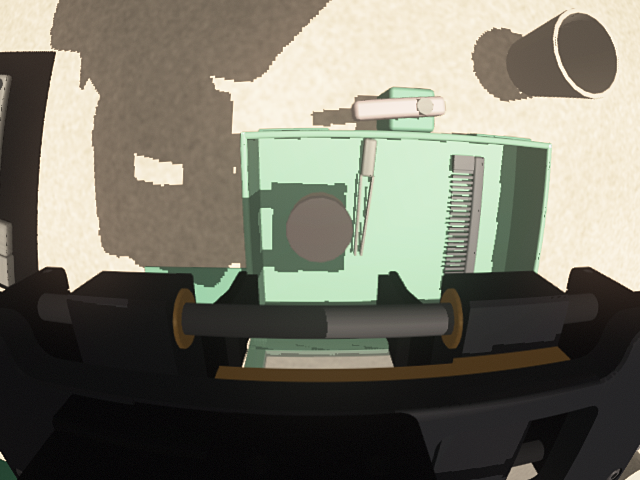

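>>> move_arm(rows=[0,0,45,0,0,0,1,0,0,50,0,0,0,1,0,10,50,0,0,0,1,35,14,0,0,0,0,1,38,14,0,0,0,0,1,38,14,0,0,0,0,1,38,14,0,0,0,0,1,0,0,0,0,0,0,1,0,0,0,0,0,0,1], grip_force=20)

```text
time: 51.6
position: [0.6698, 0.0594, 0.2775]
tool_rot: [-0.026, 1.0, 0.0, -0.003]
ft_force: [-0.3, -0.1, 0.8]
grip_width: 0.0012
```

```bash
python3 b.py w40.png flap_edge
python3 - <<'E'
from h import *
np.set_printoptions(precision=4,suppress=True)
d=snap('scene','scene7.png')
print([(r,deproj(d,r['at'])) for r in robot.spot_point('scene','flap_edge')[:2]])
E
```

```text
[0.6698 0.0594 0.2775] [-0.0262  0.9997  0.0001 -0.0028]
flap_edge [324.8 179.4] 0.93 atz [0.6441 0.0657 0.    ] dp [0.6243 0.0606 0.207 ]
[({'at': [342.8, 233.4], 'conf': 0.9}, array([0.6294, 0.0556, 0.2079]))]
```

View pics/w40.png

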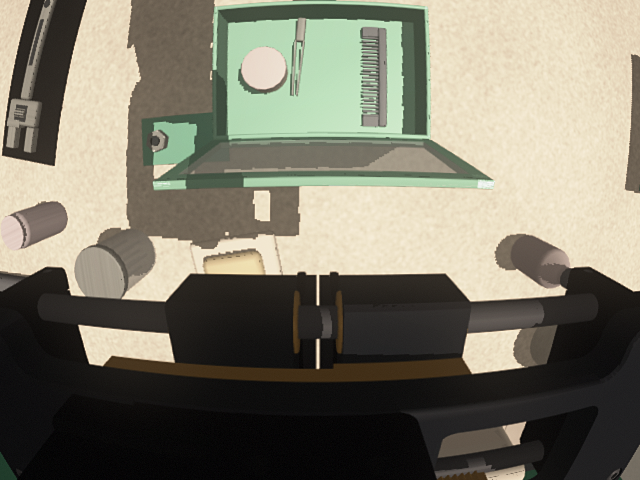

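View pics/scene7.png

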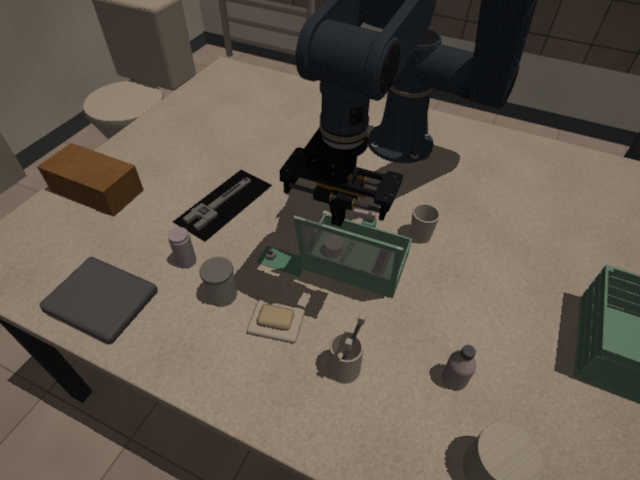

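>>> move_arm(rows=[0,0,-40,0,0,0,1,0,0,-40,0,0,0,1,0,0,-22,0,0,0,1,-10,0,0,0,0,0,1,-10,0,0,0,0,0,1,-10,0,0,0,0,0,1,-10,0,0,0,0,0,1,-10,0,1,0,0,0,1,-10,0,1,0,0,0,1,-10,0,-1,0,0,0,1,-11,0,-1.5,0,0,0,1,-11,0,-1.5,0,0,0,1])

```text
time: 53.0
position: [0.5777, 0.059, 0.1765]
tool_rot: [-0.026, 1.0, -0.0, 0.0]
ft_force: [1.1, -0.6, -1.0]
grip_width: 0.0009
```

Run:
```python
from h import *
np.set_printoptions(precision=4,suppress=True)
d=snap('scene','scene8.png')
print([(r,deproj(d,r['at'])) for r in robot.spot_point('scene','flap_edge')[:2]])
cv2.imwrite('pics/s8c.png',cv2.resize(d['color'][130:340,220:460,::-1],None,fx=3,fy=2.8,interpolation=cv2.INTER_CUBIC))
```

```text
[({'at': [354.5, 208.1], 'conf': 0.9}, array([0.6146, 0.0697, 0.2705]))]
```

View pics/s8c.png

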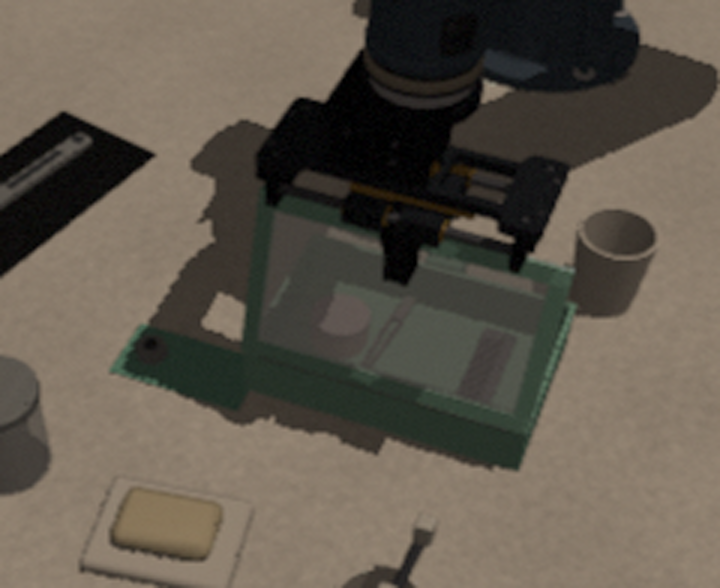

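>>> move_arm(rows=[-11.4,0,-5,0,0,0,1,-11.4,0,-5,0,0,0,1,-11.4,0,-5.5,0,0,0,1,-9.2,0,-7.7,0,0,0,1,-9.2,0,-7.7,0,0,0,1,-9.2,0,-7.7,0,0,0,1,-6.5,0,-10,0,0,0,1,-6.5,0,-10,0,0,0,1,-6.5,0,-10,0,0,0,1,-3.8,0,-11.4,0,0,0,1,-3.8,0,-11.4,0,0,0,1,0,0,0,0,0,0,1])

```text
time: 54.3
position: [0.4879, 0.0593, 0.0838]
tool_rot: [-0.026, 1.0, 0.0, -0.002]
ft_force: [-0.2, 1.0, -0.5]
grip_width: 0.0003
```

Run:
```python
from h import *
np.set_printoptions(precision=4,suppress=True)
print(robot.get_obs()['position'],robot.get_obs()['ft_force'])
d=snap('scene','scene9.png')
cv2.imwrite('pics/s9c.png',cv2.resize(d['color'][130:340,220:460,::-1],None,fx=3,fy=2.8,interpolation=cv2.INTER_CUBIC))
```

```text
[0.4879 0.0593 0.0838] [-0.1507  1.0321 -0.5179]
```

View pics/s9c.png

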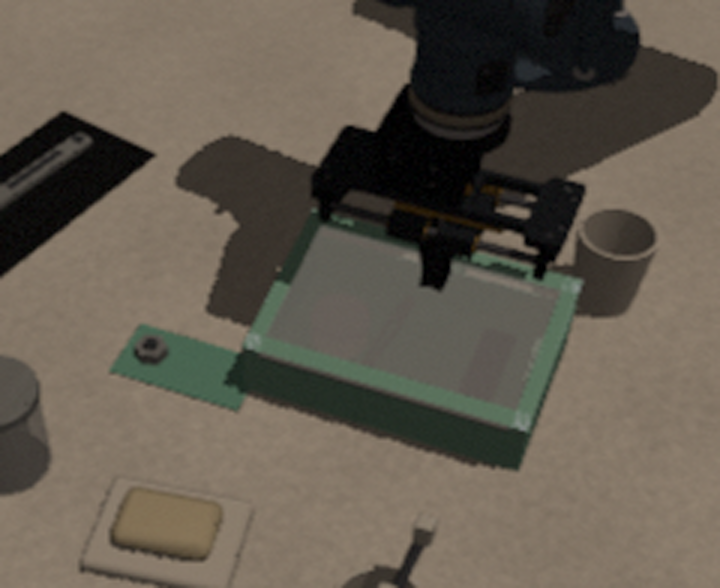

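>>> move_arm(rows=[-1,0,-10,0,0,0,1,-1,0,-8,0,0,0,1,0,0,-4,0,0,0,1,0,0,-2,0,0,0,1,0,0,0,0,0,0,1])

```text
time: 54.85
position: [0.4874, 0.0591, 0.0614]
tool_rot: [-0.026, 1.0, 0.0, -0.0]
ft_force: [-1.4, 0.4, 2.9]
grip_width: 0.0007
```

>>> move_arm(rows=[0,0,-1.5,0,0,0,1,0,0,-1,0,0,0,1,0,0,0,0,0,0,1])

```text
time: 55.15
position: [0.4875, 0.0591, 0.0611]
tool_rot: [-0.026, 1.0, -0.0, 0.0]
ft_force: [-4.6, 0.3, 22.0]
grip_width: 0.0006
```

>>> move_arm(rows=[0,0,30,0,0,0,1,0,0,40,0,0,0,1,0,-10,30,0,0,0,1,0,-20,0,0,0,0,1,0,0,0,0,0,0,1,0,0,0,0,0,0,1])

```text
time: 55.75
position: [0.4874, 0.0291, 0.1585]
tool_rot: [-0.025, 1.0, 0.0, -0.0]
ft_force: [-0.4, 0.9, -0.6]
grip_width: 0.0002
```

```bash
python3 b.py w41.png button_pivot flap_edge
python3 - <<'E'
from h import *
np.set_printoptions(precision=4,suppress=True)
d=snap('wrist'); cv2.imwrite('pics/o41.png',ortho(d,.45,.04,.086,.06,n=600))
P=cloud(d).reshape(-1,3)
m=(abs(P[:,0]-.44)<.05)&(abs(P[:,1]-.03)<.06)&(P[:,2]>.078)&(P[:,2]<.095); q=P[m]; print(m.sum(),q.mean(0),cv2.minAreaRect((q[:,:2]*1e4).astype(np.float32)))
for x in (.46,.5,.55): 
  for y in (-.03,.05,.13):
    k=(abs(P[:,0]-x)<.006)&(abs(P[:,1]-y)<.006)
    print(x,y,np.median(P[k,2]) if k.sum() else None,k.sum())
E
```

```text
[0.4874 0.0291 0.1585] [-0.0252  0.9997  0.0002 -0.0003]
button_pivot [356.9 160.1] 0.57 atz [0.4328 0.0593 0.    ] dp [0.4291 0.05   0.0854]
flap_edge [349.1 182.2] 0.97 atz [0.4524 0.0537 0.    ] dp [0.446  0.0482 0.0604]
1618 [0.4323 0.0353 0.0848] ((4325.16748046875, 355.4627685546875), (126.95684814453125, 555.935302734375), 8.634493827819824)
0.46 -0.03 0.24398489856436179 1558
0.46 0.05 0.25593426377679507 5990
0.46 0.13 0.060029523813319635 229
0.5 -0.03 0.060000710577387505 244
0.5 0.05 0.0600335574967778 255
0.5 0.13 0.05999839690960111 219
0.55 -0.03 None 0
0.55 0.05 None 0
0.55 0.13 None 0
```

View pics/w41.png

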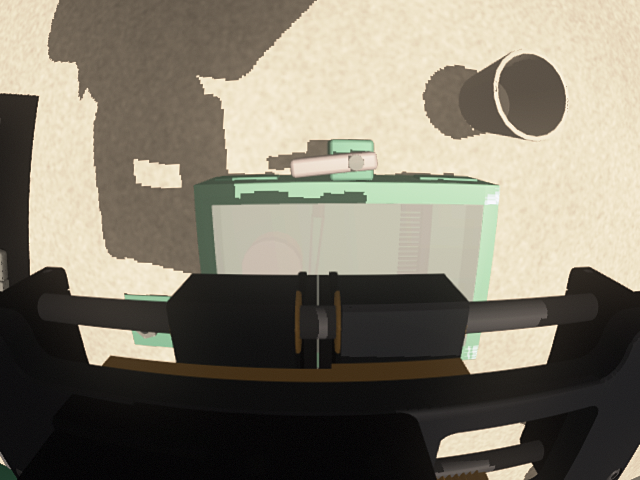

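View pics/o41.png

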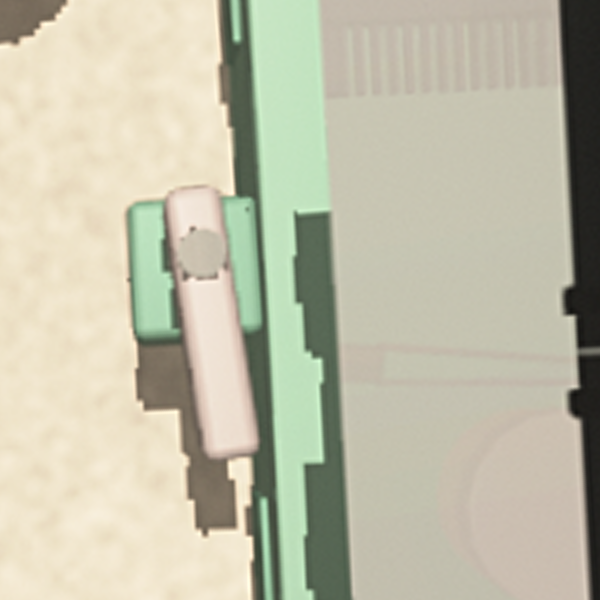

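Run:
```python
import numpy as np
P=np.array([.4306,.0494])*1e3; r=30
prev=None
for b,ex in [(8.5,12),(8.5,0),(20,0),(30,0),(40,0),(50,0),(60,0),(70,0),(78,0),(86,0),(93,0)]:
    a=np.radians(b); u=np.array([np.sin(a),-np.cos(a)]); n=np.array([-np.cos(a),-np.sin(a)])
    h=9.5*abs(np.cos(a))+15*abs(np.sin(a))
    c=P+r*u+(6+h+ex)*n
    print(b,c.round(1),None if prev is None else (c-prev).round(1)); prev=c
```

```text
8.5 [405.7  15.4] None
8.5 [417.6  17.1] [11.9  1.8]
20 [422.   14.3] [ 4.4 -2.8]
30 [426.8  12.6] [ 4.8 -1.8]
40 [432.3  11.7] [ 5.5 -0.9]
50 [438.4  12. ] [6.1 0.4]
60 [444.7  13.8] [6.3 1.8]
70 [450.8  17.2] [6.1 3.4]
78 [455.2  21. ] [4.4 3.8]
86 [459.   25.7] [3.8 4.7]
93 [461.7  29.5] [2.7 3.8]
```

>>> move_arm(rows=[-40,-7,0,0,0,0,1,-41.7,-6.7,0,0,0,0,1,0,0,-30,0,0,0,1,0,0,-40,0,0,0,1,0,0,-18,0,0,0,1,0,0,0,0,0,0,1,0,0,0,0,0,0,1])

```text
time: 56.65
position: [0.4059, 0.0157, 0.0705]
tool_rot: [-0.026, 1.0, 0.0, -0.001]
ft_force: [-0.7, 0.4, 0.0]
grip_width: 0.0004
```

>>> move_arm(rows=[6,0.9,0,0,0,0,1,6,0.9,0,0,0,0,1,4.4,-2.8,0,0,0,0,1,4.8,-1.8,0,0,0,0,1,5.5,-0.9,0,0,0,0,1,6.1,0.4,0,0,0,0,1,6.3,1.8,0,0,0,0,1,6.1,3.4,0,0,0,0,1,4.4,3.8,0,0,0,0,1,0,0,0,0,0,0,1])

```text
time: 57.65
position: [0.4573, 0.0214, 0.0708]
tool_rot: [-0.026, 1.0, -0.0, 0.001]
ft_force: [0.4, -0.0, 0.5]
grip_width: 0.0003
```

Run:
```python
from h import *
d=snap('wrist','w42.png'); print(d['obs']['position'],d['obs']['ft_force']); cv2.imwrite('pics/o42.png',ortho(d,.45,.04,.086,.06,n=600))
```

```text
[0.45727049 0.02141105 0.07081666] [ 0.38300436 -0.00208742  0.52441368]
```

View pics/o42.png

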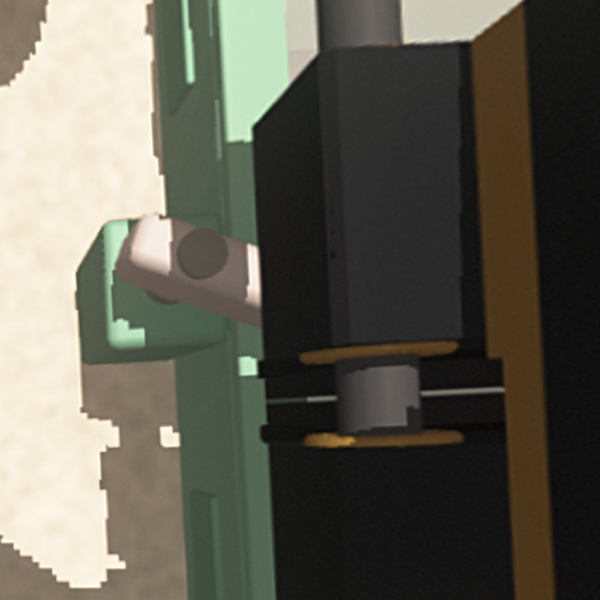

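>>> move_arm(rows=[1.5,3.5,0,0,0,0,1,1.5,3.5,0,0,0,0,1,1,3.5,0,0,0,0,1,0,0,0,0,0,0,1])

```text
time: 58.1
position: [0.4597, 0.032, 0.0708]
tool_rot: [-0.026, 1.0, 0.0, 0.0]
ft_force: [0.2, 0.2, 0.5]
grip_width: 0.0003
```

Run:
```python
from h import *
d=snap('wrist','w43.png'); print(d['obs']['position'],d['obs']['ft_force']); cv2.imwrite('pics/o43.png',ortho(d,.45,.04,.086,.06,n=600))
```

```text
[0.45974182 0.03204871 0.07075743] [0.16967774 0.23597289 0.50644695]
```

View pics/o43.png

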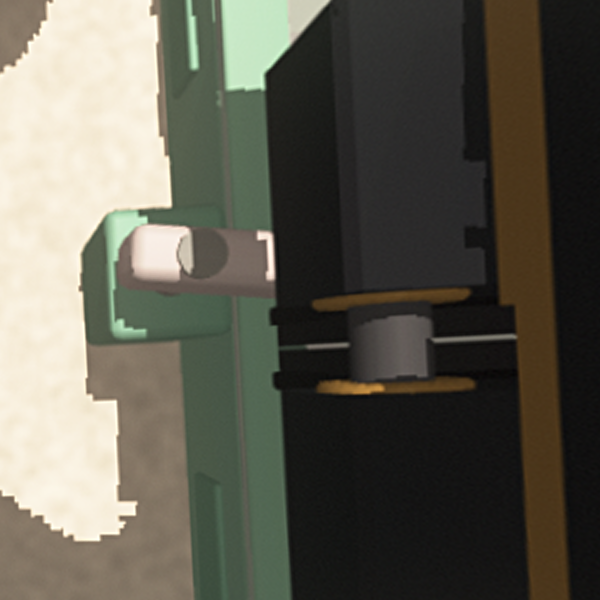

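>>> move_arm(rows=[0,2.2,0,0,0,0,1,0,2,0,0,0,0,1,0,0,0,0,0,0,1])

```text
time: 58.45
position: [0.4596, 0.036, 0.0707]
tool_rot: [-0.026, 1.0, 0.0, -0.0]
ft_force: [-0.1, 0.2, -0.5]
grip_width: 0.0005
```

>>> move_arm(rows=[0,-10,0,0,0,0,1,0,-15,0,0,0,0,1,0,0,40,0,0,0,1,20,0,45,0,0,0,1,30,10,0,0,0,0,1,0,0,0,0,0,0,1])

```text
time: 59.05
position: [0.515, 0.0199, 0.1579]
tool_rot: [-0.026, 1.0, -0.001, 0.005]
ft_force: [-0.3, -1.1, 0.8]
grip_width: 0.0004
```

Run:
```python
from h import *
d=snap('wrist','w44.png'); print(d['obs']['position'],d['obs']['ft_force']); cv2.imwrite('pics/o44.png',ortho(d,.45,.04,.086,.06,n=600))
P=cloud(d).reshape(-1,3)
m=(abs(P[:,0]-.445)<.05)&(abs(P[:,1]-.045)<.04)&(P[:,2]>.078)&(P[:,2]<.095); q=P[m]; print(m.sum(),q.mean(0),cv2.minAreaRect((q[:,:2]*1e4).astype(np.float32)))
```

```text
[0.51497336 0.01989701 0.1578911 ] [-0.26436129 -1.05770259  0.79394697]
1645 [0.44419168 0.04912156 0.08467951] ((4440.392578125, 497.0182189941406), (554.94287109375, 126.07820129394531), 2.1939573287963867)
```

View pics/o44.png

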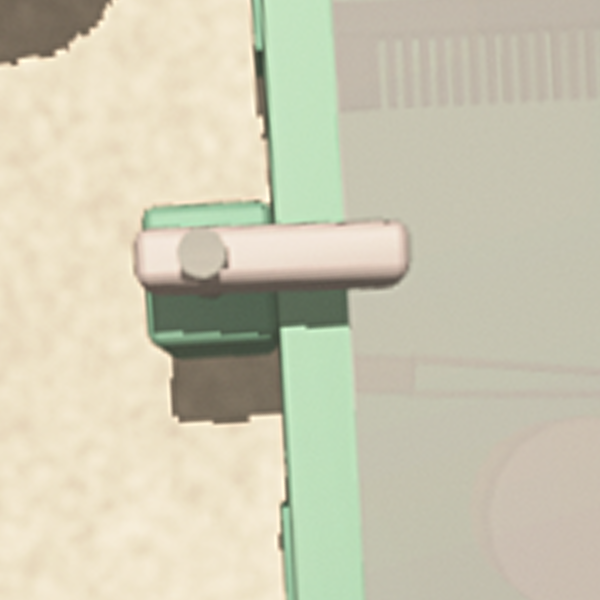

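>>> move_arm(rows=[0,0,40,0,0,0,0.5,0,40,40,0,0,0,0.5,-20,45,0,0,0,0,0.5,-20,45,0,0,0,0,0.5,-20,45,0,0,0,0,0.5,0,45,0,0,0,0,0.5,0,45,0,0,0,0,0.5,0,45,0,0,0,0,0.5,0,0,0,0,0,0,0.5,0,0,0,0,0,0,0.5])

```text
time: 60.1
position: [0.4478, 0.3256, 0.2296]
tool_rot: [-0.027, 1.0, -0.001, -0.002]
ft_force: [-0.1, -1.4, -0.5]
grip_width: 0.0436
```

Run:
```python
from h import *
np.set_printoptions(precision=4,suppress=True)
o=robot.get_obs(); print(o['position'],o['ft_force'],o['time'])
d=snap('top','top9.png'); P=cloud(d)
cv2.imwrite('pics/t9c.png',cv2.resize(d['color'][190:360,200:510,::-1],None,fx=2.5,fy=2.5,interpolation=cv2.INTER_CUBIC))
Q=P.reshape(-1,3)
for ox in (-65,0,65):
  for oy in (-100,-50,50,100):
    a=np.radians(2.95); w=np.array([.518,.055])+np.array([ox*np.cos(a)-oy*np.sin(a),ox*np.sin(a)+oy*np.cos(a)])/1e3
    k=np.hypot(Q[:,0]-w[0],Q[:,1]-w[1])<.006; print((ox,oy),k.sum(),np.median(Q[k,2]).round(4),end='; ')
print()
for n in ['wrench','wrench_worm','wrench_mouth','swab_jar','brush_stand','lotion','talc','tumbler','soap_dish']:
    for r in robot.spot_point('top',n)[:1]: print(n,np.round(r['at'],1),round(r['conf'],2),atz(d,r['at'],0))
snap('scene','scene9b.png')
```

```text
[0.4478 0.3256 0.2296] [-0.1104 -1.3811 -0.4605] 60.1
(-65, -100) 28 0.0615; (-65, -50) 23 0.0614; (-65, 50) 26 0.0604; (-65, 100) 23 0.0603; (0, -100) 26 0.0608; (0, -50) 24 0.0611; (0, 50) 26 0.0616; (0, 100) 25 0.0616; (65, -100) 24 0.0609; (65, -50) 26 0.0609; (65, 50) 26 0.0607; (65, 100) 23 0.0609; 
wrench [476.2 287.6] 0.69 [ 0.4876 -0.3642  0.    ]
wrench_worm [483.9 256.6] 0.85 [ 0.5579 -0.3868  0.    ]
wrench_mouth [482.3 247.8] 0.79 [ 0.5783 -0.3846  0.    ]
swab_jar [390.2 175.9] 0.77 [ 0.7516 -0.1811  0.    ]
brush_stand [256.5 158.2] 0.65 [0.7978 0.1336 0.    ]
lotion [163.8 193.9] 0.69 [0.7115 0.3481 0.    ]
talc [453.7 196.9] 0.78 [ 0.6993 -0.327   0.    ]
tumbler [234.2 345.2] 0.62 [0.3652 0.1753 0.    ]
soap_dish [328.5 172.6] 0.83 [ 0.7608 -0.0363  0.    ]
```

View pics/t9c.png

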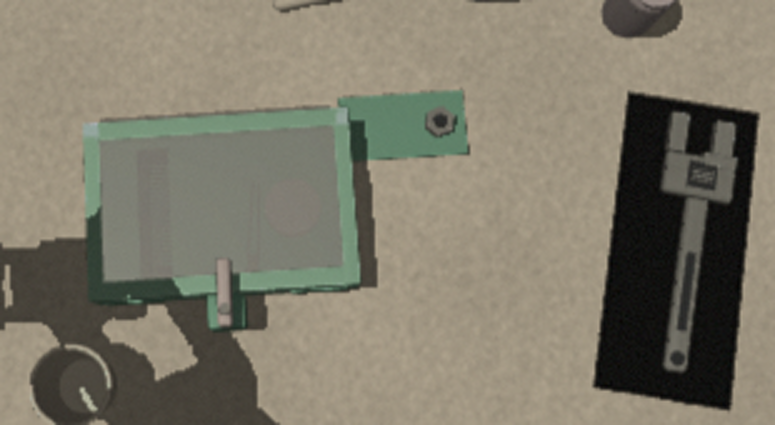

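View pics/scene9b.png

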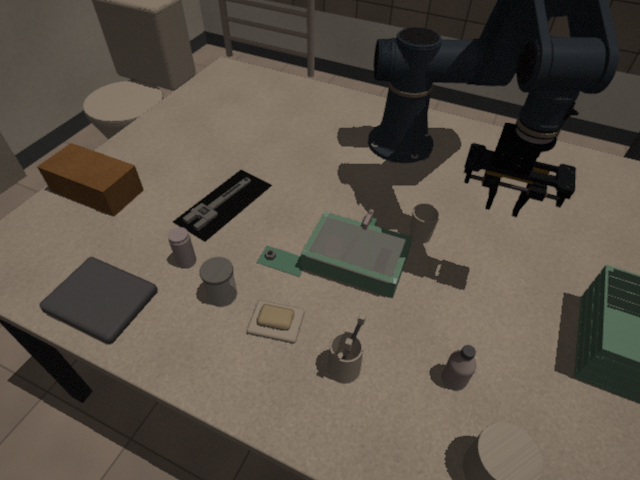

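```bash
python3 -c "
from rig import robot
print(robot.hand_in())"
```

```text
the job is handed in; nothing more can be done
None
```

The job is done in the order asked and handed in at about 60 s of the 210 s allowed.

**Nut and wrench**
- I rolled the worm down to the nut and turned the nut clockwise about 60° (about 1.04 rad).
- I then re-seated the wrench one flat back, snugged the jaws and pushed again. The nut did not move and the sliding jaw was forced open instead, so I take it to be at its stop. I could not read its angle directly.
- The wrench lies flat on the mat, with the jaws re-rolled to a gap of about 24.3 mm.

**Tray, flap and turnbutton**
- The comb, tweezers and cream jar were to the left of the organiser, and all three are in the tray. The brush was not in the scene.
- The flap reads level at 60–62 mm over its whole area, which is shut.
- The turnbutton is within about 1° of square across it.

**What went wrong or disagreed**
- **First tightening pass:** the end of the first swing ran the handle up to the tray's corner, and the gripper nudged the open flap back to about its rear stop. The highest wrist force I read then was about 24 N.
- **Jaw gap:** the camera read the gap about 0.5 mm too small. The first fit was therefore looser than I thought, nearer 25.2 mm than 24.7 mm.
- **Tweezers:** they shifted about 4 cm inside the tray while I was fetching the jar. They stayed in the tray, and I placed the jar clear of them.
- **Bystanders:** the final views show them all standing where they were, to within camera accuracy.

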